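Stand the lying sample bottle before the scanner with its bar mark facing the window

ROBOT

A 6-joint arm with a two-finger parallel gripper is mounted at the origin on the work surface; the furniture and walls round the work are solid. World frame = base frame: x ahead of the robot, y to its left, z up, the work surface at z = 0. Lengths are in m, angles in rad, forces in N, time in s.
With the tool pointing down it reaches from about 0.35 to 0.975 m from the base axis. Payload 4.9 kg.
Tool frame: the origin (TCP) lies between the finger pads; the fingertips stand 25 mm ahead of it and the grasp point (between the pads) lies 6 mm ahead of it (manip.tcp_to_tips is the z of the fingertips in the tool frame, in m); z points along the fingers, y is the line along which they close (so a half turn about z gives the same grasp; the last joint's range is limited). The gripper opens to 85 mm and grips with 20 to 120 N. Pads are 22 mm wide; open, the fingers measure 114 mm over their backs; the gripper's body (76 mm by 85 mm) begins 54 mm behind the grasp point. The pads swing forward as they close: fully open they stand 13 mm farther back than shut.
Start: joints at [1.045, 0.053, 1.613, -0, 1.476, -0.119], TCP at [0.247, 0.574, 0.256] pointing down, gripper open.
Joint ranges: [-3.01, 3.01], [-1.01, 2.22], [0.06, 2.58], [-1.02, 4.17], [0.09, 2.62], [-3.14, 3.14]. Speed limits (rad/s): [2.57, 2.57, 3.14, 3.14, 3.14, 3.14].

INTERFACE

Orientations are given as a unit quaternion [w, x, y, z].
In Python, from plant import manip gives the robot as it stands. The module is installed in compiled form; this text tells all that it offers.
- The arm moves only by the tool arm_command, never from a script. Its argument "moves" is a list of rows, each a list of 3 entries, a list of its own where there are three numbers: the opening, from -1 (shut) to 1 (fully open), then the shift along the tool's x, y, z in units of 0.15 m (1.0 is 0.15 m), then the turn about the tool's z in units of 2 pi rad (1.0 is 2 pi rad). A call has 1 to 20 rows; each row is the pose to reach, as a shift and turn from the pose commanded when the call began, along the tool's axes at that moment, turning the shorter way round; what a row does not reach only later rows make up. A row lasts 1/12 s, in which the tool goes at most 41.7 mm and 7.16 degrees, less where a joint would pass 70% of its speed; a pose out of reach is approached as far as the arm can. A call with a number of a shift or a turn outside -1 to 1 is refused whole. A call with a gripper value outside its range is refused whole. The fingers move at their own pace and stop on an object; the grip force is fixed at half the most. Time passes only in rows, so rows that repeat a pose let the fingers close. It gives the time, the measured TCP pose, the force, the opening and the grip force at its end, in the units of the state.
- manip.state(): the state, without advancing time (a new reading comes with each control period).
- manip.grab_frame(name): name is "side" or "top"; returns a dict with "frame" (420x560x3 uint8, red, green, blue), "fx", "fy", "cx", "cy" (pixels), "k1" (the pictures are not rectified: a ray, as slopes to the right and down, at radius r is drawn at 1 + k1 r^2 times it, then the intrinsics apply), "R" (3x3) and "t" (3): a world point X has camera coordinates R X + t. Camera axes: x right, y down, z forward; pixel columns grow to the right and rows downward; lengths in m; the calibration is good to about 2 mm. A picture is of the moment at which its call begins. There is no depth.
- manip.job_done(): hands the job in; it is judged then, once.
Trained networks look in a picture, given as the dict that the camera call returned (one of the last four; its "shot" number tells which), for a name from the list of things; names that differ only in an ending like _2 or _b are one class to them, and where a whole thing is asked for, a point or a joint stands for the part that bears it (a point fixed in the world has none). Each returns a list of dicts, best first, with "confidence" (0 to 1); they miss things now and then, are a little off and sometimes report something else, mostly with a low value. They report only what shows in the picture. A call takes as long as a camera call. They do not tell look-alikes from the thing itself.
- manip.search_frame(picture, target): "extent" ([left, top, right, bottom] in pixels, round what is visible of it).
The state is a dict: "time": time; "joint_pos": joint angles; "joint_vel": joint speeds; "joint_efforts": joint torques, N m; "tool_pos": TCP position; "tool_rot": TCP orientation; "contact_force": force on the tool from outside, world axes, zero at the start; "ft_torque": the same for the moment, N m; "gripper_width": opening from 0.0 (shut) to 1.0 (fully open); "grasp_force": force on a finger pad.
Only numpy, scipy, OpenCV 4.12 (cv2) and the standard library are available. Lean on these libraries where they do the work, as an engineer would, in place of code of your own. Each camera call takes 0.05 s, during which the arm holds its last target. There are 200 camera calls.

TASK

The amber sample bottle lies in the grey saddle. First lay it in the blue tilted rest, cap end up and base down on the foot plate, and let go of it there; then take it again by its cap, stand it upright on the scanner's plate touching both locating pins, turned so that its bar mark faces squarely to the scanner window, and let go. Handle it gently (no dropping, no hard pressing) and leave the dropper bottle, the small brown bottle and the tape roll where they are.

Things in the scene. Friction and masses are not known exactly. Their poses are not given: they have to be found in the camera images.
- sample_bottle: Loose amber round bottle, 150 mm tall, 0.17 to 0.35 kg. Body 50 mm diameter up to 98 mm, then shoulder and neck, black cap 38 mm diameter from 115 to 150 mm. Origin: centre of the base; +z along the axis to the cap; +x out through the middle of the mark (white panel with black bars, 60 mm tall; a white stripe on the cap points the same way). Starts lying in the saddle.
- bottle_mark (a point): Middle of the bar mark on the bottle's side, 55 mm above the base and 25 mm from the axis (+x of the bottle). Axes as the bottle's.
- saddle: Grey fixed saddle, base plate 85 x 150 x 8 mm; origin: middle of the underside. The bottle lies level along its +y (cap at +y), axis 45 mm above the bench, base near y = -60 mm. Two V supports lie under the bottle at 12 to 30 and 87 to 105 mm from its base, their arms reaching 35 mm aside and up to 6 mm below the axis; between them the bottle's sides are free.
- tilt_rest: 45 degree fixed rest: dark plate 100 x 130 x 10 mm, blue Vs and foot plate. A bottle in it lies along (0, 0.707, 0.707) of the rest, cap high and free. V supports under it at 12 to 30 and 87 to 105 mm from its base reach 35 mm aside, up to 6 mm below its axis; between them its sides are free to 35 mm below it. Foot plate: to 15 mm above the axis. Origin: underside, 10 mm to +y of its middle.
- rest_foot (a point): Where the centre of the bottle's base comes to lie in the tilted rest (y = -55, z = 52 mm in the rest's frame). Axes as the rest's. Beware: a wall shelf 0.51 m above the bench overhangs its far side, front edge along 0.866 x - 0.5 y = 0.57 m (world).
- scanner: Fixed scanner. Aluminium plate 205 x 110 mm, top at 8 mm, x = -55 to 150 mm. Grey block 60 x 84 mm, x = 80 to 140 mm, top 88 mm above the bench; its black window with a red line looks to -x. Two steel locating pins, 16 mm diameter, 26 mm tall, at x = 25.3, y = +-21.2 mm. Origin: underside, below the scanner spot. The mark must point along the scanner's +x.
- scanner_spot (a point): Point on the plate's top (8 mm above the bench) on which the centre of the bottle's base stands when the 50 mm body touches both pins. Axes as the scanner's: +x from here to the window.
- dropper_bottle: Bystander: loose amber dropper bottle with blue label, 33 mm diameter, 94 mm tall, upright; origin at the centre of its base.
- brown_bottle: Bystander: loose small brown bottle with black cap, 33 mm diameter, 68 mm tall, upright; origin at the centre of its base.
- tape: Bystander: loose brown tape roll lying flat, 104 mm diameter, 48 mm tall; origin at the centre of its underside.
Mind the look-alikes: they are no part of the job. Of the things that look like the sample_bottle, the larger one is meant.

How it is judged:
On the way:
1. the bottle lies in the tilted rest, cap end up, base on the foot plate, let go (distance between sample_bottle and rest_foot below 0.01 m and angle between sample_bottle's own z axis and vertical between 0.68 and 0.89 rad and linear speed of sample_bottle below 0.02 m/s and contact force between the fingers and sample_bottle below 0.2 N), for 0.2 s.
At the end, for the whole second after the job is handed in: The bottle stands upright (within 3 degrees) at rest on the scanner plate, against both pins (base centre within 3.5 mm of the scanner spot), with its bar mark turned to the window within 0.2 rad (11 degrees), released (distance between sample_bottle and scanner_spot below 0.0035 m and angle between sample_bottle's own z axis and vertical below 0.05 rad and angle between the x axis of sample_bottle and the x axis of scanner, either way round below 0.2 rad and x of bottle_mark in the frame of scanner above 0.015 m and linear speed of sample_bottle below 0.02 m/s and angular speed of sample_bottle below 0.1 rad/s and contact force between the fingers and sample_bottle below 0.2 N); the robot touches nothing.
It fails at once if the bottle is dropped on or pressed hard against the scanner (over 40 N) (contact force between sample_bottle and scanner above 40 N).
It fails at once if the bottle is dropped on or pressed hard against the tilted rest (over 60 N) (contact force between sample_bottle and tilt_rest above 60 N).
It fails at once if the dropper bottle is disturbed (over 20 mm) (distance of dropper_bottle from where it was at the start of the episode above 0.02 m).
It fails at once if the small brown bottle is disturbed (over 20 mm) (distance of brown_bottle from where it was at the start of the episode above 0.02 m).
It fails at once if the tape roll is disturbed (over 20 mm) (distance of tape from where it was at the start of the episode above 0.02 m).
It also fails if it takes over 67 s, if anything falls off the work surface, if the arm or the gripper's body presses on something with over 40 N, if the wrist force passes 120 N, or if a joint passes its speed limit or range.

## Working session

There is one attempt and no reset: what is moved stays moved. The work goes in short steps, Python scripts to look and compute and a tool call to move; the robot and the scene stay as the last step left them, time stands still between calls to the robot, and variables do not carry over. Pictures are saved under pics/ and viewed, at most 10 in all, crops included, and the job is handed in when it is done.

Besides the shell and the picture viewer there is one more tool, called after "Emit:" as name(argument=value, ...) on one line, values as JSON. arm_command: Moves the arm, as the interface text tells. Shifts and turns lie within -1 to 1; 1 stands for 0.15 m of shift or 2 pi rad of turn. Its arguments: {"type":"object","properties":{"moves":{"type":"array"}},"required":["moves"]}

```bash
mkdir -p pics; cat > h.py <<'E'
import numpy as np, cv2
from plant import manip
def proj(p,X):
    c=np.atleast_2d(X)@np.array(p["R"]).T+np.array(p["t"]); s=c[:,:2]/c[:,2:]
    s=s*(1+p["k1"]*(s**2).sum(1,keepdims=True))
    return s*[p["fx"],p["fy"]]+[p["cx"],p["cy"]]
def ray(p,uv):
    d=(np.atleast_2d(uv).astype(float)-[p["cx"],p["cy"]])/[p["fx"],p["fy"]]; s=d.copy()
    for _ in range(20): s=d/(1+p["k1"]*(s**2).sum(1,keepdims=True))
    R=np.array(p["R"]); v=np.c_[s,np.ones(len(s))]@R
    return -R.T@np.array(p["t"]), v
def atz(p,uv,z):
    o,v=ray(p,uv); return o+v*((z-o[2])/v[:,2:])
def save(p,n): cv2.imwrite("pics/"+n,p["frame"][:,:,::-1])
def crop(p,n,b,k):
    l,t,r,d=b; cv2.imwrite("pics/"+n,cv2.resize(p["frame"][t:d,l:r,::-1],None,fx=k,fy=k,interpolation=cv2.INTER_CUBIC))
E
python3 - <<'E'
from h import *
import pickle
print(manip.state(), manip.tcp_to_tips)
ims=[]
for n in("side","top"):
    p=manip.grab_frame(n); pickle.dump(p,open(n+".pkl","wb")); save(p,n+"0.png")
    print(n,p["fx"],p["k1"],np.round(np.array(p["R"]),3).tolist(),np.round(ray(p,[[280,210]])[0],3))
    for o in("sample_bottle","saddle","tilt_rest","scanner","dropper_bottle","brown_bottle","tape"):
        print(o,[(np.round(d["extent"]).tolist(),round(d["confidence"],2)) for d in manip.search_frame(p,o)[:3]])
E
```

```text
{'time': 0.0, 'joint_pos': array([ 1.04499960e+00,  5.33907035e-02,  1.61430767e+00,  4.06983946e-06,
        1.47603035e+00, -1.18976847e-01]), 'joint_vel': array([-0.0003344 , -0.00125604, -0.00194366, -0.00032898, -0.00116468,
        0.00076105]), 'joint_efforts': array([-1.09400153e-03, -3.93686914e+01, -3.70174491e+01, -2.15671839e-04,
        7.05293191e-03, -7.60862413e-07]), 'tool_pos': array([0.24699666, 0.57348705, 0.25503383]), 'tool_rot': array([-3.40308687e-04,  2.02010211e-01,  9.79382833e-01, -1.01237179e-03]), 'contact_force': array([-0.07911769,  0.40291697, -0.09973051]), 'ft_torque': array([ 0.03259492,  0.03025477, -0.04469888]), 'grasp_force': 0.0, 'gripper_width': 0.9997124266822129} 0.025
side 535.0149598865868 0.06874757936429046 [[-0.012, -1.0, 0.004], [-0.679, 0.006, -0.734], [0.734, -0.012, -0.679]] [-0.696 -0.063  1.146]
sample_bottle [([293.0, 211.0, 346.0, 232.0], 0.81)]
saddle [([296.0, 228.0, 350.0, 243.0], 0.89)]
tilt_rest [([236.0, 186.0, 287.0, 239.0], 0.74)]
scanner [([186.0, 176.0, 211.0, 205.0], 0.57)]
dropper_bottle [([292.0, 211.0, 345.0, 233.0], 0.61), ([333.0, 188.0, 346.0, 215.0], 0.6)]
brown_bottle []
tape [([257.0, 176.0, 287.0, 205.0], 0.95)]
top 484.3107946251585 -0.16521224584807476 [[0.009, -1.0, 0.014], [-0.997, -0.01, -0.072], [0.072, -0.014, -0.997]] [ 0.387 -0.079  1.307]
sample_bottle [([296.0, 217.0, 356.0, 242.0], 0.93), ([303.0, 269.0, 340.0, 294.0], 0.68)]
saddle [([302.0, 213.0, 359.0, 252.0], 0.65)]
tilt_rest [([232.0, 190.0, 288.0, 238.0], 0.56), ([395.0, 251.0, 416.0, 263.0], 0.33)]
scanner [([254.0, 142.0, 296.0, 187.0], 0.61), ([135.0, 123.0, 203.0, 203.0], 0.59)]
dropper_bottle [([346.0, 189.0, 362.0, 201.0], 0.47)]
brown_bottle [([394.0, 250.0, 415.0, 262.0], 0.53)]
tape [([256.0, 144.0, 295.0, 188.0], 0.71)]
```

View pics/top0.png

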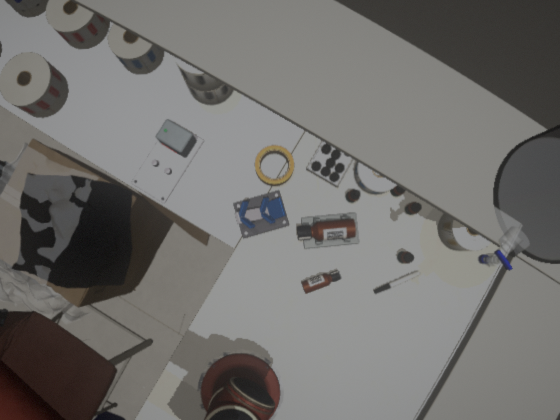

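View pics/side0.png

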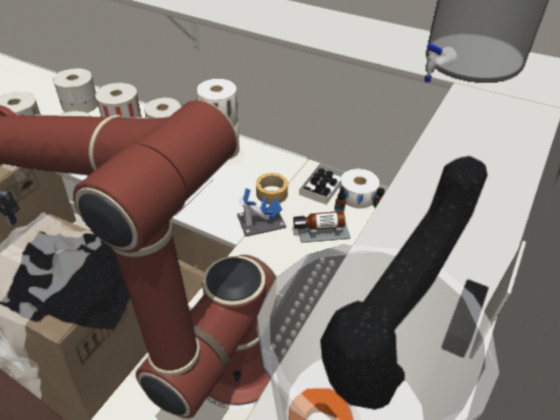

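```bash
python3 - <<'E'
from h import *
import pickle
t=pickle.load(open("top.pkl","rb")); s=pickle.load(open("side.pkl","rb"))
def c(p,b,k): l,tp,r,d=b; return cv2.resize(p["frame"][tp:d,l:r,::-1],None,fx=k,fy=k,interpolation=cv2.INTER_CUBIC)
cv2.imwrite("pics/A.png",c(t,(230,185,363,284),6))
a=c(t,(125,110,215,210),6); b=c(s,(220,175,270,242),9)[:600,:250]
b=c(s,(232,180,362,246),2)
cv2.imwrite("pics/B.png",np.hstack([a,np.vstack([b,np.zeros((600-b.shape[0],b.shape[1],3),np.uint8)])]))
# rough positions
for n,uv,z in [("base",(357,230),.045),("cap",(297,231),.045),("rest",(262,214),.01),("pinmid",(162,167),.03),("block",(176,130),.088),("tape",(274,165),.048),("cupA",(352,195),.09),("cupB",(413,208),.07),("cupC",(405,257),.07),("small",(320,282),.02)]:
    print(n,np.round(atz(t,[uv],z)[0],3))
E
```

```text
base [ 0.438 -0.305  0.045]
cap [ 0.434 -0.147  0.045]
rest [ 0.48  -0.055  0.01 ]
pinmid [0.602 0.215 0.03 ]
block [0.69  0.169 0.088]
tape [ 0.607 -0.085  0.048]
cupA [ 0.525 -0.284  0.09 ]
cupB [ 0.495 -0.449  0.07 ]
cupC [ 0.368 -0.426  0.07 ]
small [ 0.3  -0.21  0.02]
```

View pics/A.png

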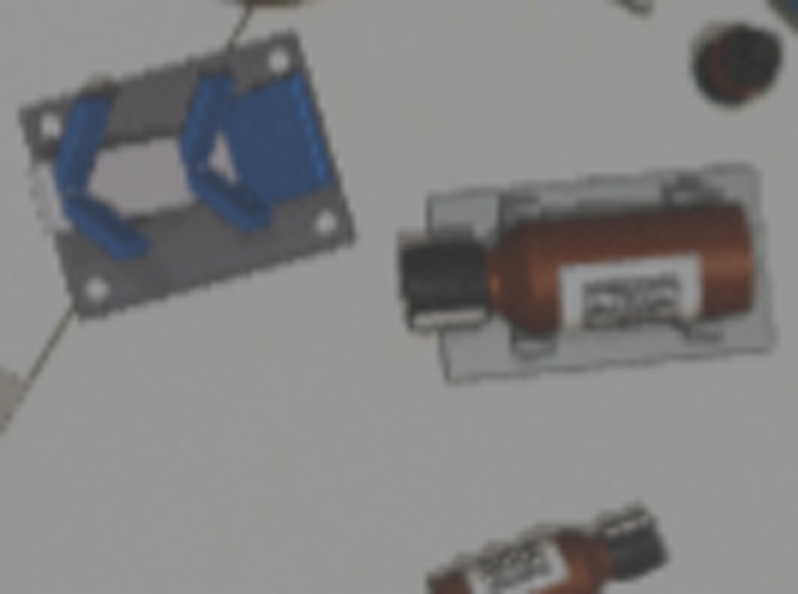

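View pics/B.png

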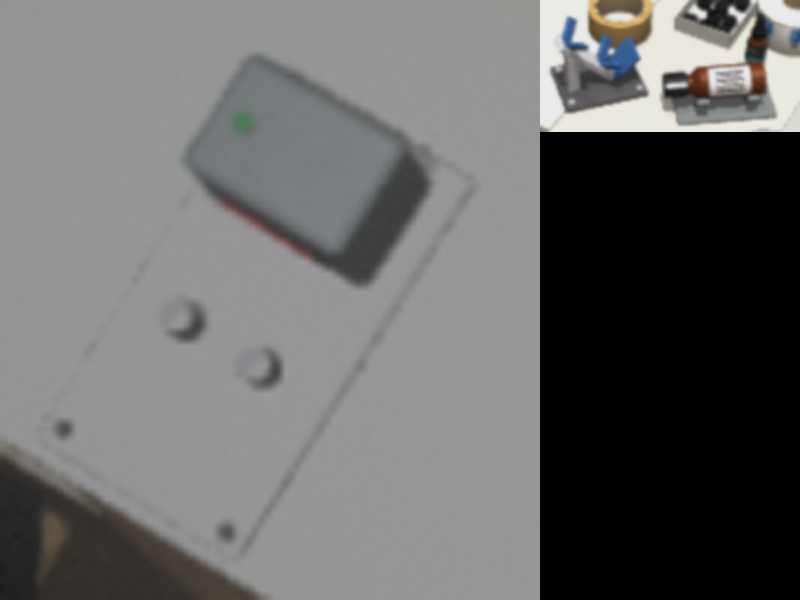

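```bash
cat > fit.py <<'E'
from h import *
import pickle
from scipy.optimize import least_squares
def T(q,P):
    c,s=np.cos(q[2]),np.sin(q[2]); P=np.array(P,float)/1000
    return np.c_[q[0]+c*P[:,0]-s*P[:,1], q[1]+s*P[:,0]+c*P[:,1], P[:,2]]
def fit(p,uv,P,q0):
    r=least_squares(lambda q:(proj(p,T(q,P))-uv).ravel(),q0,loss="soft_l1"); return r.x,(proj(p,T(r.x,P))-uv)
E
python3 - <<'E'
from fit import *
t=pickle.load(open("top.pkl","rb"))
A=lambda L:(np.array(L)+.5)/6-.5+[230,185]
B=lambda L:(np.array(L)+.5)/6-.5+[125,110]
out={}
for n,uv,P,q0 in[
("rest",A([(22,108),(296,30),(355,240),(82,320)]),[(50,55,10),(50,-75,10),(-50,-75,10),(-50,55,10)],[.48,-.05,.2]),
("saddle",A([(428,195),(755,165),(772,350),(450,382)]),[(42.5,75,8),(42.5,-75,8),(-42.5,-75,8),(-42.5,75,8)],[.43,-.23,0]),
("scanner",B([(40,430),(240,558),(475,182),(182,318),(260,367),(185,155),(255,55),(408,140),(340,252)]),[(-55,55,8),(-55,-55,8),(150,-55,8),(25.3,21.2,34),(25.3,-21.2,34),(80,42,88),(140,42,88),(140,-42,88),(80,-42,88)],[.6,.2,-.5])]:
    q,r=fit(t,uv,P,q0); out[n]=q; print(n,np.round(q,4),np.round(r,1).tolist())
pickle.dump(out,open("poses.pkl","wb"))
# check base/cap of bottle
for n,uv,z in[("basetop",(752,265),.045),("captip",(400,285),.045),("sideup",(600,207),.045),("sidelo",(600,322),.045),("cupA",(737,65),.08)]: print(n,np.round(atz(t,A([uv]),z)[0],4), np.round(np.linalg.inv([[np.cos(out["saddle"][2]),-np.sin(out["saddle"][2])],[np.sin(out["saddle"][2]),np.cos(out["saddle"][2])]])@(atz(t,A([uv]),z)[0][:2]-out["saddle"][:2])*1000,1))
s=pickle.load(open("side.pkl","rb"))
# overlay on side view for check
im=s["frame"][:,:,::-1].copy(); im=cv2.resize(im[165:255,180:365],None,fx=4.3,fy=4.3,interpolation=cv2.INTER_CUBIC)
for n,P in[("rest",[(50,55,10),(50,-75,10),(-50,-75,10),(-50,55,10),(0,-55,52),(0,51,158)]),("saddle",[(42.5,75,8),(42.5,-75,8),(-42.5,-75,8),(-42.5,75,8),(0,-60,45),(0,90,45)]),("scanner",[(25.3,21.2,34),(25.3,-21.2,34),(80,42,88),(140,42,88)])]:
    for u in proj(s,T(out[n],P)): cv2.circle(im,tuple(np.round((u-[180,165]+.5)*4.3).astype(int).tolist()),3,(0,255,0),-1)
cv2.imwrite("pics/C.png",im)
E
```

```text
rest [ 0.4782 -0.0424  0.2902] [[-0.5, -0.1], [0.2, -0.4], [0.7, 0.2], [-0.4, 0.3]]
saddle [ 0.4387 -0.2377  0.1039] [[-0.2, -0.1], [0.3, -0.3], [0.7, 0.1], [-0.8, 0.2]]
scanner [ 0.5829  0.2297 -0.539 ] [[-0.2, 0.9], [-0.2, 0.4], [0.7, -0.6], [-0.3, -0.7], [-0.2, -0.8], [-0.9, 0.8], [-0.1, -1.9], [1.4, 0.1], [0.2, 1.1]]
basetop [ 0.4412 -0.2992  0.045 ] [ -3.9 -61.4]
captip [ 0.4312 -0.145   0.045 ] [ 2.1 93. ]
sideup [ 0.466  -0.2323  0.045 ] [27.7  2.6]
sidelo [ 0.4158 -0.2324  0.045 ] [-22.2   7.7]
cupA [ 0.5251 -0.2869  0.08  ] [ 80.9 -57.9]
```

View pics/C.png

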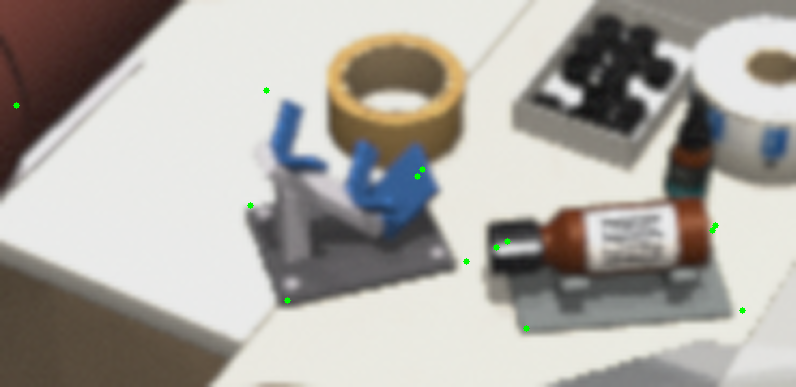

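```bash
cat > mv.py <<'E'
import sys
from h import *
def cur():
    s=manip.state(); w,x,y,z=s["tool_rot"]
    ty=np.array([2*(x*y-w*z),1-2*(x*x+z*z)]); return np.array(s["tool_pos"]),np.degrees(np.arctan2(ty[1],ty[0])),s
def plan(wps,start=None):
    "way points (x,y,z,psi deg of tool y): prints the shift (0.15 m), turn (2 pi), rows"
    if start is None: p,a,_=cur()
    else: p,a=np.array(start[:3]),start[3]
    for w in wps:
        d=np.array(w[:3])-p; r=np.radians(a)
        x=np.array([-np.sin(r),np.cos(r),0]); y=np.array([np.cos(r),np.sin(r),0])
        u=np.array([d@x,d@y,-d[2]])/.15; t=-((w[3]-a+180)%360-180)
        n=max(np.linalg.norm(d)/.0417,abs(t)/7.16)
        print(np.round(u,3).tolist(),round(t/360,4),"rows>=%.1f"%n); p,a=np.array(w[:3]),w[3]
def rep():
    p,a,s=cur(); print("t",round(s["time"],2),"tcp",np.round(p,4),"psi",round(a,2),"F",np.round(s["contact_force"],1),"w",round(s["gripper_width"],3),"g",round(s["grasp_force"],1),"j6",round(s["joint_pos"][5],2))
E
python3 - <<'E'
from mv import *
rep()
plan([(.32,.44,.256,35),(.39,.32,.256,6),(.44,.18,.256,6),(.455,.04,.256,6),(.45,-.1,.256,6),(.4375,-.2258,.2,6)])
E
```

```text
t 0.8 tcp [0.2473 0.574  0.2563] psi 66.69 F [-0.7  0.5  0.8] w 1.001 g 0.0 j6 -0.12
[-0.799, -0.629, 0.002] 0.088 rows>=4.4
[-0.923, -0.077, -0.0] 0.0806 rows>=4.1
[-0.963, 0.234, -0.0] 0.0 rows>=3.6
[-0.939, 0.002, -0.0] 0.0 rows>=3.4
[-0.925, -0.131, -0.0] 0.0 rows>=3.4
[-0.825, -0.171, 0.373] 0.0 rows>=3.3
```

Emit:
arm_command(moves=[[1,[-0.8,-0.63,0],0.088],[1,[-0.8,-0.63,0],0.088],[1,[-0.8,-0.63,0],0.088],[1,[-0.8,-0.63,0],0.088],[1,[-0.8,-0.63,0],0.088],[1,[-0.8,-0.63,0],0.088]])

```text
time: 1.3
tool_pos: [0.3209, 0.4386, 0.2566]
tool_rot: [0.0, 0.463, 0.886, 0.0]
contact_force: [-0.0, 0.8, -0.2]
gripper_width: 1.002
grasp_force: 0.0
```

```bash
python3 -c "
from mv import *
rep()"
```

```text
t 1.3 tcp [0.3209 0.4386 0.2566] psi 34.81 F [-0.   0.8 -0.2] w 1.002 g 0.0 j6 0.19
```

Convention confirmed; continue with the chain.

Emit:
arm_command(moves=[[1,[-0.92,-0.08,0],0.08],[1,[-0.92,-0.08,0],0.08],[1,[-0.92,-0.08,0],0.08],[1,[-0.92,-0.08,0],0.08],[1,[-0.92,-0.08,0],0.08]])

```text
time: 1.72
tool_pos: [0.3907, 0.3182, 0.2565]
tool_rot: [0.0, 0.669, 0.743, 0.0]
contact_force: [-1.0, -0.8, -0.0]
gripper_width: 1.005
grasp_force: 0.0
```

Emit:
arm_command(moves=[[1,[-0.96,0.23,0],0],[1,[-0.96,0.23,0],0],[1,[-0.96,0.23,0],0],[1,[-0.96,0.23,0],0]])

```text
time: 2.05
tool_pos: [0.4399, 0.179, 0.2566]
tool_rot: [0.0, 0.666, 0.746, 0.0]
contact_force: [0.7, 0.3, 0.4]
gripper_width: 0.999
grasp_force: 0.0
```

Emit:
arm_command(moves=[[1,[-0.94,0,0],0],[1,[-0.94,0,0],0],[1,[-0.94,0,0],0],[1,[-0.94,0,0],0]])

```text
time: 2.38
tool_pos: [0.455, 0.0379, 0.2566]
tool_rot: [0.001, 0.667, 0.745, -0.0]
contact_force: [0.1, 0.7, -0.3]
gripper_width: 1.0
grasp_force: 0.0
```

Emit:
arm_command(moves=[[1,[-0.92,-0.13,0],0],[1,[-0.92,-0.13,0],0],[1,[-0.92,-0.13,0],0],[1,[-0.92,-0.13,0],0]])

```text
time: 2.72
tool_pos: [0.4504, -0.1019, 0.2566]
tool_rot: [0.001, 0.667, 0.745, -0.0]
contact_force: [0.2, 0.8, 0.5]
gripper_width: 0.998
grasp_force: 0.0
```

Emit:
arm_command(moves=[[1,[-0.82,-0.17,0.37],0],[1,[-0.82,-0.17,0.37],0],[1,[-0.82,-0.17,0.37],0],[1,[-0.82,-0.17,0.37],0],[1,[-0.82,-0.17,0.37],0]])

```text
time: 3.13
tool_pos: [0.4376, -0.2248, 0.1988]
tool_rot: [-0.002, 0.668, 0.744, -0.0]
contact_force: [-0.1, 0.2, 0.2]
gripper_width: 1.004
grasp_force: 0.0
```

```bash
python3 - <<'E'
from mv import *
import pickle
rep()
p,a,_=cur(); r=np.radians(a); x=np.array([-np.sin(r),np.cos(r),0]); y=np.array([np.cos(r),np.sin(r),0])
ims=[]
for n,b in(("top",(270,180,370,290)),("side",(270,165,370,275))):
    f=manip.grab_frame(n); pickle.dump(f,open(n+"1.pkl","wb")); l,t,rr,d=b; k=4
    im=cv2.resize(f["frame"][t:d,l:rr,::-1],None,fx=k,fy=k,interpolation=cv2.INTER_CUBIC)
    for s in(-1,1):
      for q in(0,1):   # inner pad tip, and outer back at tip (open: 13 mm farther back)
        X=p+y*s*(.0425+.0145*q)-np.array([0,0,.012])
        u=proj(f,X)[0]; cv2.circle(im,tuple(np.round((u-[l,t]+.5)*k).astype(int).tolist()),2,(0,255,0),-1)
    u=proj(f,[.4375,-.2258,.045])[0]; cv2.circle(im,tuple(np.round((u-[l,t]+.5)*k).astype(int).tolist()),3,(0,0,255),-1)
    ims.append(im)
cv2.imwrite("pics/D.png",np.hstack(ims))
E
```

```text
t 3.13 tcp [ 0.4376 -0.2248  0.1988] psi 6.23 F [-0.1  0.2  0.2] w 1.004 g 0.0 j6 -0.73
```

View pics/D.png

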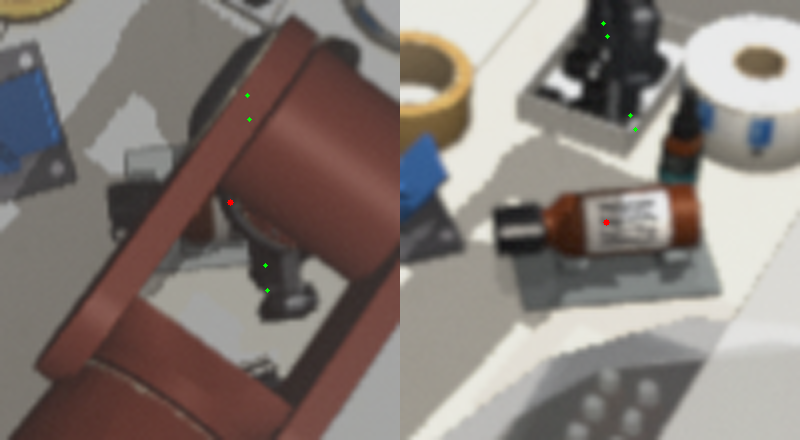

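Emit:
arm_command(moves=[[1,[0,0,0.25],0],[1,[0,0,0.5],0],[1,[0,0,0.7],0],[1,[0,0,0.85],0],[1,[0,0,0.92],0],[1,[0,0,0.942],0],[1,[0,0,0.942],0]])

```text
time: 3.82
tool_pos: [0.4389, -0.2233, 0.0601]
tool_rot: [0.0, 0.667, 0.745, 0.0]
contact_force: [-0.2, -0.4, 0.5]
gripper_width: 1.001
grasp_force: 0.0
```

Emit:
arm_command(moves=[[0.4,[0,0,0],0],[0.3,[0,0,0],0],[0.2,[0,0,0],0],[0.1,[0,0,0],0],[0,[0,0,0],0],[-1,[0,0,0],0],[-1,[0,0,0],0],[-1,[0,0,0],0],[-1,[0,0,0],0]])

```text
time: 4.57
tool_pos: [0.4379, -0.225, 0.0618]
tool_rot: [-0.0, 0.668, 0.745, -0.001]
contact_force: [-6.6, 0.7, 9.8]
gripper_width: 0.562
grasp_force: 59.9
```

```bash
python3 -c "
from mv import *
rep()"
```

```text
t 4.57 tcp [ 0.4379 -0.225   0.0618] psi 6.23 F [-6.6  0.7  9.8] w 0.562 g 59.9 j6 -0.73
```

Emit:
arm_command(moves=[[-1,[0,0,-0.03],0],[-1,[0,0,-0.1],0],[-1,[0,0,-0.2],0],[-1,[0,0,-0.4],0],[-1,[0,0,-0.6],0],[-1,[0,0,-0.8],0],[-1,[0,0,-0.9],0],[-1,[0,0,-0.95],0],[-1,[0,0,-0.95],0]])

```text
time: 5.32
tool_pos: [0.4391, -0.2247, 0.2048]
tool_rot: [0.002, 0.668, 0.744, 0.0]
contact_force: [-0.8, -0.4, -2.4]
gripper_width: 0.56
grasp_force: 62.5
```

```bash
python3 - <<'E'
from mv import *
import pickle
rep()
P=pickle.load(open("poses.pkl","rb"))
from fit import T
f=manip.grab_frame("side"); l,t,rr,d=(230,130,370,235); k=5
im=cv2.resize(f["frame"][t:d,l:rr,::-1],None,fx=k,fy=k,interpolation=cv2.INTER_CUBIC)
p,a,_=cur(); r=np.radians(a); x=np.array([-np.sin(r),np.cos(r),0])
for X in(p-x*.072-[0,0,.015],p+x*.078-[0,0,.015]):
    u=proj(f,X)[0]; cv2.circle(im,tuple(np.round((u-[l,t]+.5)*k).astype(int).tolist()),3,(0,255,0),-1)
for X in T(P["rest"],[(-35,23.5,122),(35,23.5,122),(0,20,101)]):
    u=proj(f,X)[0]; cv2.circle(im,tuple(np.round((u-[l,t]+.5)*k).astype(int).tolist()),3,(0,0,255),-1)
cv2.imwrite("pics/E.png",im)
E
```

```text
t 5.32 tcp [ 0.4391 -0.2247  0.2048] psi 6.21 F [-0.8 -0.4 -2.4] w 0.56 g 62.5 j6 -0.73
```

View pics/E.png

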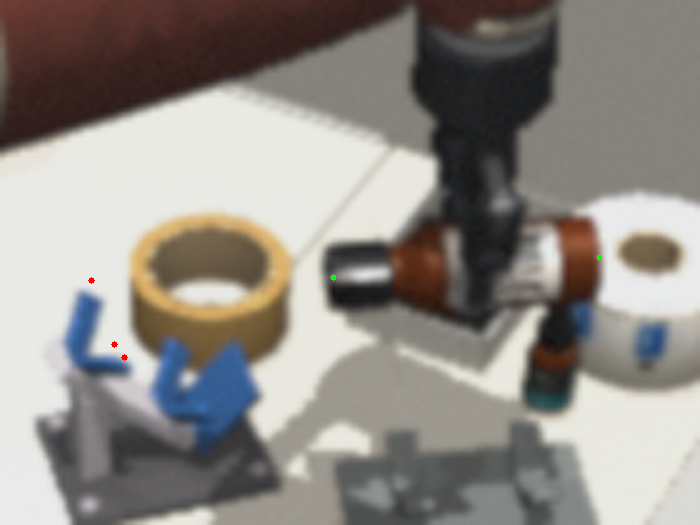

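```bash
python3 - <<'E'
from mv import *
plan([(.41,-.13,.205,-33.6),(.3857,-.0471,.205,-73.4),(.3857,-.0471,.157,-73.4)])
E
```

```text
[0.645, -0.119, -0.016] 0.1106 rows>=5.6
[0.371, -0.441, -0.0] 0.1106 rows>=5.6
[0.0, 0.0, 0.32] -0.0 rows>=1.2
```

Emit:
arm_command(moves=[[-1,[0.05,-0.01,0],0.012],[-1,[0.15,-0.03,0],0.03],[-1,[0.3,-0.05,0],0.05],[-1,[0.45,-0.08,0],0.07],[-1,[0.57,-0.11,0],0.088],[-1,[0.63,-0.12,0],0.102],[-1,[0.645,-0.12,0],0.11],[-1,[0.645,-0.12,0],0.11]])

```text
time: 6.03
tool_pos: [0.4085, -0.1286, 0.1995]
tool_rot: [-0.002, 0.88, 0.474, -0.001]
contact_force: [-0.4, -0.5, -2.5]
gripper_width: 0.557
grasp_force: 62.4
```

Emit:
arm_command(moves=[[-1,[0.03,-0.03,0],0.012],[-1,[0.09,-0.1,0],0.03],[-1,[0.17,-0.2,0],0.05],[-1,[0.25,-0.3,0],0.07],[-1,[0.32,-0.38,0],0.088],[-1,[0.36,-0.43,0],0.102],[-1,[0.37,-0.44,0],0.111],[-1,[0.37,-0.44,0],0.111]])

```text
time: 6.7
tool_pos: [0.3844, -0.0467, 0.2005]
tool_rot: [-0.001, 0.989, 0.145, -0.001]
contact_force: [1.1, 0.5, -2.2]
gripper_width: 0.567
grasp_force: 62.5
```

```bash
python3 - <<'E'
from mv import *
rep()
plan([(.3857,-.0471,.16,-73.4)])
E
```

```text
t 6.7 tcp [ 0.3844 -0.0467  0.2005] psi -73.27 F [ 1.1  0.5 -2.2] w 0.567 g 62.5 j6 0.97
[0.007, 0.005, 0.27] 0.0004 rows>=1.0
```

Emit:
arm_command(moves=[[-1,[0,0,0.1],0],[-1,[0,0,0.2],0],[-1,[0,0,0.25],0],[-1,[0,0,0.28],0],[-1,[0,0,0.3],0],[-1,[0,0,0.32],0],[-1,[0,0,0.34],0],[-1,[0,0,0.34],0]])

```text
time: 7.37
tool_pos: [0.3864, -0.0479, 0.1526]
tool_rot: [0.001, 0.989, 0.145, 0.001]
contact_force: [-1.0, -1.0, 3.5]
gripper_width: 0.556
grasp_force: 63.3
```

Emit:
arm_command(moves=[[-1,[0,0,0.02],0],[-1,[0,0,0.04],0],[-1,[0,0,0.06],0],[-1,[0,0,0.06],0]])

```text
time: 7.7
tool_pos: [0.3869, -0.0487, 0.1441]
tool_rot: [0.002, 0.989, 0.145, 0.002]
contact_force: [-1.5, -4.6, 3.9]
gripper_width: 0.56
grasp_force: 63.8
```

Emit:
arm_command(moves=[[-1,[0,0,0.02],0],[-1,[0,0,0.04],0],[-1,[0,0,0.06],0],[-1,[0,0,0.08],0],[-1,[0,0,0.1],0],[-1,[0,0,0.1],0]])

```text
time: 8.2
tool_pos: [0.3852, -0.0489, 0.1278]
tool_rot: [0.002, 0.99, 0.145, -0.001]
contact_force: [-5.9, -6.9, 5.0]
gripper_width: 0.561
grasp_force: 64.2
```

```bash
python3 - <<'E'
from mv import *
rep()
ims=[]
for n,b in(("side",(215,145,315,245)),("top",(220,180,320,280))):
    f=manip.grab_frame(n); l,t,rr,d=b
    ims.append(cv2.resize(f["frame"][t:d,l:rr,::-1],None,fx=4,fy=4,interpolation=cv2.INTER_CUBIC))
cv2.imwrite("pics/F.png",np.hstack(ims))
E
```

```text
t 8.2 tcp [ 0.3852 -0.0489  0.1278] psi -73.38 F [-5.9 -6.9  5. ] w 0.561 g 64.2 j6 0.97
```

View pics/F.png

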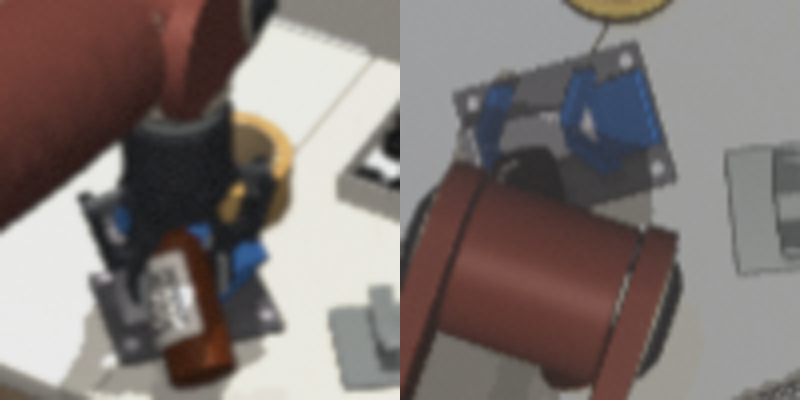

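Emit:
arm_command(moves=[[-1,[0,0,0.02],0],[-1,[0,0,0.04],0],[-1,[0,0,0.06],0],[-1,[0,0,0.08],0],[-1,[0,0,0.1],0],[-1,[0,0,0.1],0]])

```text
time: 8.8
tool_pos: [0.3863, -0.0486, 0.1134]
tool_rot: [0.002, 0.989, 0.145, 0.001]
contact_force: [-3.8, -4.2, 4.1]
gripper_width: 0.565
grasp_force: 63.3
```

```bash
cat > ang.py <<'E'
from mv import *
def amber(f,box):
    l,t,r,d=box; c=f["frame"][t:d,l:r].astype(int)
    m=((c[:,:,0]-c[:,:,2]>40)&(c[:,:,0]<190)&(c[:,:,0]>1.6*c[:,:,1])).astype(np.uint8)
    n,lab,st,ce=cv2.connectedComponentsWithStats(m); 
    return [(st[i].tolist(),np.round(ce[i]+[l,t],1).tolist()) for i in range(1,n) if st[i][4]>40]
E
python3 - <<'E'
from ang import *
rep()
f=manip.grab_frame("side"); p,a,_=cur(); r=np.radians(a); x=np.array([-np.sin(r),np.cos(r),0])
print(amber(f,(240,195,290,250)))
# predicted picture of base centre and of the lowest base rim for tilts
for th in range(15,56,5):
    c,s=np.cos(np.radians(th)),np.sin(np.radians(th)); ax=x*c+np.array([0,0,s]); G=p-[0,0,.016]
    low=G-.072*ax-.025*(np.array([0,0,c])-x*s)
    print(th,np.round(proj(f,[G-.072*ax,low]),1).tolist())
cv2.imwrite("pics/G.png",cv2.resize(f["frame"][180:250,230:300,::-1],None,fx=8,fy=8,interpolation=cv2.INTER_CUBIC))
E
```

```text
t 8.8 tcp [ 0.3863 -0.0486  0.1134] psi -73.38 F [-3.8 -4.2  4.1] w 0.565 g 63.3 j6 0.97
[([16, 12, 15, 35, 170], [264.1, 227.8])]
15 [[268.1, 241.3], [267.4, 245.7]]
20 [[267.9, 242.3], [267.0, 246.0]]
25 [[267.6, 243.1], [266.6, 246.1]]
30 [[267.3, 243.8], [266.1, 246.0]]
35 [[267.0, 244.3], [265.5, 245.7]]
40 [[266.6, 244.5], [265.0, 245.2]]
45 [[266.2, 244.6], [264.4, 244.5]]
50 [[265.7, 244.5], [263.8, 243.7]]
55 [[265.2, 244.2], [263.2, 242.7]]
```

View pics/G.png

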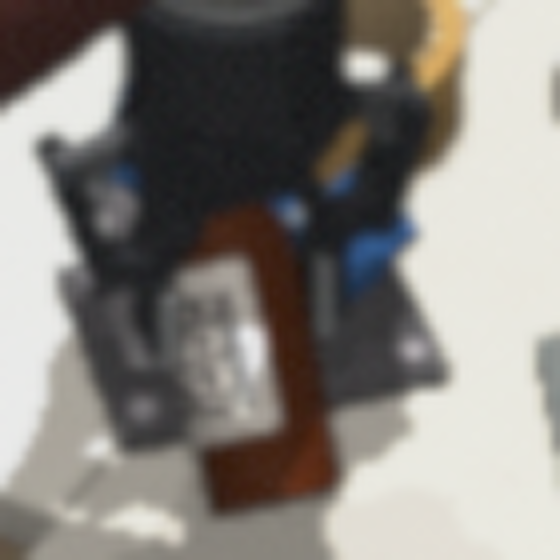

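Emit:
arm_command(moves=[[-1,[0,0,0.02],0],[-1,[0,0,0.025],0],[-1,[0,0,0.025],0],[-1,[0,0,-0.1],0],[-1,[0,0,-0.25],0],[-1,[0,0,-0.4],0],[-1,[0,0,-0.52],0],[-1,[0,0,-0.6],0],[-1,[0,0,-0.6],0]])

```text
time: 9.6
tool_pos: [0.3865, -0.0474, 0.2046]
tool_rot: [0.001, 0.989, 0.145, 0.002]
contact_force: [0.5, -1.0, -2.2]
gripper_width: 0.565
grasp_force: 63.1
```

```bash
python3 - <<'E'
from mv import *
rep()
plan([(.3857,-.0471,.203,16.6),(.4793,-.0463,.203,16.6),(.4793,-.0463,.135,16.6)])
E
```

```text
t 9.6 tcp [ 0.3865 -0.0474  0.2046] psi -73.33 F [ 0.5 -1.  -2.2] w 0.565 g 63.1 j6 0.97
[-0.005, -0.004, 0.011] -0.2498 rows>=12.6
[-0.173, 0.6, -0.0] -0.0 rows>=2.2
[0.0, 0.0, 0.453] -0.0 rows>=1.6
```

Emit:
arm_command(moves=[[-1,[0,0,0],-0.01],[-1,[0,0,0],-0.025],[-1,[0,0,0],-0.045],[-1,[0,0,0],-0.065],[-1,[0,0,0],-0.085],[-1,[0,0,0],-0.105],[-1,[0,0,0],-0.125],[-1,[0,0,0],-0.145],[-1,[0,0,0],-0.165],[-1,[0,0,0],-0.185],[-1,[0,0,0],-0.205],[-1,[0,0,0],-0.225],[-1,[0,0,0],-0.24],[-1,[0,0,0],-0.25],[-1,[0,0,0],-0.25]])

```text
time: 10.85
tool_pos: [0.3843, -0.0468, 0.2]
tool_rot: [-0.002, 0.597, 0.802, -0.0]
contact_force: [0.1, -0.5, -1.7]
gripper_width: 0.559
grasp_force: 63.1
```

Emit:
arm_command(moves=[[-1,[-0.02,0.06,0],0],[-1,[-0.06,0.2,0],0],[-1,[-0.11,0.38,0],0],[-1,[-0.15,0.52,0],0],[-1,[-0.17,0.59,0],0],[-1,[-0.17,0.6,0],0],[-1,[-0.17,0.6,0],0]])

```text
time: 11.43
tool_pos: [0.4783, -0.0456, 0.2006]
tool_rot: [-0.001, 0.598, 0.802, -0.0]
contact_force: [-1.0, -0.1, -1.7]
gripper_width: 0.56
grasp_force: 63.1
```

```bash
python3 - <<'E'
from mv import *
rep()
plan([(.4793,-.0463,.14,16.6)])
ims=[]
p,a,_=cur(); r=np.radians(a); x=np.array([-np.sin(r),np.cos(r),0])
for n,b in(("side",(205,120,305,245)),("top",(220,160,320,285))):
    f=manip.grab_frame(n); l,t,rr,d=b
    im=cv2.resize(f["frame"][t:d,l:rr,::-1],None,fx=4,fy=4,interpolation=cv2.INTER_CUBIC)
    for th in(38,45):
        c,s=np.cos(np.radians(th)),np.sin(np.radians(th)); ax=x*c+np.array([0,0,s]); G=p-[0,0,.016]
        for q in(-.072,.078):
            u=proj(f,G+q*ax)[0]; cv2.circle(im,tuple(np.round((u-[l,t]+.5)*4).astype(int).tolist()),2,(0,255,0) if th==45 else (0,0,255),-1)
    ims.append(im)
cv2.imwrite("pics/H.png",np.hstack(ims))
E
```

```text
t 11.43 tcp [ 0.4783 -0.0456  0.2006] psi 16.61 F [-1.  -0.1 -1.7] w 0.56 g 63.1 j6 -0.54
[-0.007, 0.005, 0.404] 0.0 rows>=1.5
```

View pics/H.png

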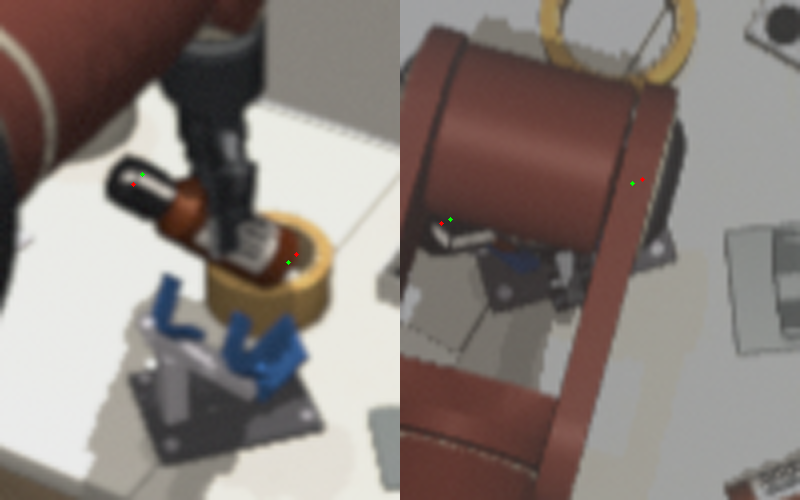

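Emit:
arm_command(moves=[[-1,[-0.005,0.005,0.1],0],[-1,[-0.005,0.005,0.22],0],[-1,[-0.005,0.005,0.32],0],[-1,[-0.005,0.005,0.39],0],[-1,[-0.005,0.005,0.43],0],[-1,[-0.005,0.005,0.46],0],[-1,[-0.005,0.005,0.48],0],[-1,[-0.005,0.005,0.49],0],[-1,[-0.005,0.005,0.49],0]])

```text
time: 12.28
tool_pos: [0.4799, -0.0464, 0.1289]
tool_rot: [0.0, 0.597, 0.802, 0.0]
contact_force: [0.5, -0.1, -2.3]
gripper_width: 0.561
grasp_force: 63.1
```

Emit:
arm_command(moves=[[-1,[0,0,0.01],0],[-1,[0,0,0.02],0],[-1,[0,0,0.02],0]])

```text
time: 12.53
tool_pos: [0.4797, -0.0464, 0.1256]
tool_rot: [0.0, 0.597, 0.802, 0.0]
contact_force: [0.1, 0.4, -2.9]
gripper_width: 0.557
grasp_force: 63.1
```

```bash
python3 -c "
from mv import *
rep()"
```

```text
t 12.53 tcp [ 0.4797 -0.0464  0.1256] psi 16.65 F [ 0.1  0.4 -2.9] w 0.557 g 63.1 j6 -0.54
```

No contact yet; continue in small steps.

Emit:
arm_command(moves=[[-1,[0,0,0.01],0],[-1,[0,0,0.02],0],[-1,[0,0,0.02],0]])

```text
time: 12.78
tool_pos: [0.4799, -0.0469, 0.1235]
tool_rot: [0.0, 0.597, 0.802, -0.0]
contact_force: [-4.0, -2.0, 3.8]
gripper_width: 0.563
grasp_force: 63.6
```

Emit:
arm_command(moves=[[-1,[0,0,0.01],0],[-1,[0,0,0.02],0],[-1,[0,0,0.02],0]])

```text
time: 13.03
tool_pos: [0.4802, -0.0475, 0.1217]
tool_rot: [0.001, 0.597, 0.802, -0.001]
contact_force: [-5.5, -4.0, 10.1]
gripper_width: 0.566
grasp_force: 63.8
```

Emit:
arm_command(moves=[[-1,[0,-0.01,0],0],[-1,[0,-0.015,0.01],0],[-1,[0,-0.015,0.02],0],[-1,[0,-0.015,0.02],0]])

```text
time: 13.37
tool_pos: [0.4802, -0.048, 0.1209]
tool_rot: [0.003, 0.597, 0.802, 0.001]
contact_force: [-3.5, -2.1, 14.4]
gripper_width: 0.563
grasp_force: 64.4
```

Emit:
arm_command(moves=[[0.25,[0,0,-0.01],0],[0.3,[0,0,-0.01],0],[0.4,[0,0,-0.01],0],[1,[0,0,-0.01],0],[1,[0,0,-0.01],0],[1,[0,0,-0.01],0],[1,[0,0,-0.01],0]])

```text
time: 13.95
tool_pos: [0.4773, -0.0469, 0.1177]
tool_rot: [-0.0, 0.597, 0.802, -0.0]
contact_force: [-0.8, 0.1, 0.2]
gripper_width: 1.001
grasp_force: 0.0
```

```bash
cat > look.py <<'E'
from mv import *
from scipy.optimize import least_squares
E
python3 - <<'E'
from mv import *
import pickle
from fit import T
rep()
P=pickle.load(open("poses.pkl","rb"))
f=manip.grab_frame("side")
c=f["frame"].astype(int)
m=((c[:,:,0]-c[:,:,2]>30)&(c[:,:,0]<170)&(c[:,:,0]>1.7*c[:,:,1])).astype(np.uint8); m[:165]=0;m[245:]=0;m[:,:225]=0;m[:,300:]=0
n,lab,st,ce=cv2.connectedComponentsWithStats(m)
print([(st[i].tolist(),np.round(ce[i],1).tolist()) for i in range(1,n) if st[i][4]>20])
print(np.round(proj(f,T(P["rest"],[(0,-55,52),(0,-55+98*.707,52+98*.707),(0,51,158)])),1).tolist())
for fr in("side","top"):
    f=manip.grab_frame(fr); print(fr,[(np.round(d["extent"]).tolist(),round(d["confidence"],2)) for d in manip.search_frame(f,"sample_bottle")[:3]])
    pts=[]
    for s,rad in((0,25),(98,25),(115,19),(150,19)):
        for k in np.linspace(0,2*np.pi,24): pts.append((rad*np.cos(k),-55+.707*s-.707*rad*np.sin(k),52+.707*s+.707*rad*np.sin(k)))
    u=proj(f,T(P["rest"],pts)); print("expected",np.round([*u.min(0),*u.max(0)],1).tolist())
E
```

```text
t 13.95 tcp [ 0.4773 -0.0469  0.1177] psi 16.65 F [-0.8  0.1  0.2] w 1.001 g 0.0 j6 -0.54
[([249, 187, 10, 14, 70], [254.2, 195.0]), ([274, 200, 6, 11, 30], [277.0, 205.7])]
[[276.5, 205.5], [254.0, 192.7], [241.4, 185.4]]
side [([237.0, 180.0, 281.0, 213.0], 0.81)]
expected [236.7, 179.3, 282.7, 213.1]
top [([302.0, 269.0, 338.0, 292.0], 0.71)]
expected [229.8, 198.1, 284.6, 224.0]
```

Emit:
arm_command(moves=[[1,[0,0,-0.05],0],[1,[0,0,-0.2],0],[1,[0,0,-0.4],0],[1,[0,0,-0.6],0],[1,[0,0,-0.7],0],[1,[0,0,-0.7],0]])

```text
time: 14.7
tool_pos: [0.48, -0.0476, 0.2289]
tool_rot: [0.004, 0.597, 0.802, 0.002]
contact_force: [-0.1, -0.4, 0.6]
gripper_width: 0.998
grasp_force: 0.0
```

```bash
cat > roll.py <<'E'
from fit import *
from mv import *
def white(f,uv,box):
    "centroid of bright pixels inside polygon-limited box"
def mark_err(phi,p,org,ax,upv,lat,uvs):
    m=np.cos(phi)*upv+np.sin(phi)*lat
    return (proj(p,[org+.055*ax+.025*m])-uvs).ravel()
E
python3 - <<'E'
from fit import *
from mv import *
rep()
P=pickle.load(open("poses.pkl","rb")); q=P["saddle"]; c,s=np.cos(q[2]),np.sin(q[2])
ax=np.array([-s,c,0]); lat=np.array([-c,-s,0]); up=np.array([0,0,1.])
org=np.array([*T(q,[(0,-60,45)])[0]])
def m(phi,h=.055,r=.025): return org+h*ax+r*(np.cos(phi)*up+np.sin(phi)*lat)
A=lambda L:(np.array(L)+.5)/6-.5+[230,185]; C=lambda L:(np.array(L)+.5)/4.3-.5+[180,165]
t=pickle.load(open("top.pkl","rb")); sd=pickle.load(open("side.pkl","rb"))
print("top obs mark",A([(631,291)]),"stripe",A([(448,320)]),"side obs mark",C([(631,235)]),"stripe",C([(515,240)]))
for d in range(0,100,15):
    r=np.radians(d); print(d,np.round(proj(t,[m(r),m(r,.1325,.019)]),1).tolist(),np.round(proj(sd,[m(r),m(r,.1325,.019)]),1).tolist())
# full bottle silhouettes
def sil(f,org,ax):
    e1=np.cross(ax,[0,0,1]);e1/=np.linalg.norm(e1);e2=np.cross(e1,ax)
    X=[org+h*ax+rr*(np.cos(k)*e1+np.sin(k)*e2) for h,rr in((0,.025),(.098,.025),(.115,.019),(.15,.019)) for k in np.linspace(0,6.28,24)]
    u=proj(f,X); return np.round([*u.min(0),*u.max(0)],1).tolist()
f=manip.grab_frame("side"); pickle.dump(f,open("side2.pkl","wb"))
qr=P["rest"]; o=T(qr,[(0,-55,52)])[0]; a=np.array([-np.sin(qr[2])*.707,np.cos(qr[2])*.707,.707])
print("rest exp",sil(f,o,a),[(np.round(d["extent"],1).tolist(),round(d["confidence"],2)) for d in manip.search_frame(f,"sample_bottle")[:2]])
for n,fr in(("top",t),("side",sd)): print("saddle exp",n,sil(fr,org,ax))
E
```

```text
t 14.7 tcp [ 0.48   -0.0476  0.2289] psi 16.66 F [-0.1 -0.4  0.6] w 0.998 g 0.0 j6 -0.54
top obs mark [[334.75       233.08333333]] stripe [[304.25       237.91666667]] side obs mark [[326.36046512 219.26744186]] stripe [[299.38372093 220.43023256]]
0 [[334.8, 228.9], [304.6, 231.9]] [[327.4, 213.3], [301.1, 216.9]]
15 [[335.0, 231.5], [304.8, 233.8]] [[327.8, 215.0], [301.4, 218.2]]
30 [[335.1, 233.8], [304.9, 235.6]] [[328.1, 217.1], [301.6, 219.7]]
45 [[335.1, 235.9], [305.0, 237.1]] [[328.4, 219.3], [301.7, 221.4]]
60 [[335.0, 237.4], [305.0, 238.3]] [[328.5, 221.5], [301.8, 223.1]]
75 [[334.8, 238.5], [304.9, 239.1]] [[328.5, 223.6], [301.9, 224.7]]
90 [[334.5, 238.8], [304.8, 239.4]] [[328.4, 225.4], [301.9, 226.0]]
rest exp [236.7, 179.3, 282.7, 213.1] [([238.3, 182.5, 279.3, 213.1], 0.69), ([234.4, 195.4, 285.4, 239.9], 0.21)]
saddle exp top [296.7, 217.9, 356.2, 240.4]
saddle exp side [294.0, 209.6, 347.1, 229.0]
```

```bash
python3 - <<'E'
from mv import *
plan([(.4668,-.0043,.2289,16.63),(.4668,-.0043,.157,16.63)])
E
```

```text
[0.294, 0.012, -0.034] 0.0001 rows>=1.1
[0.0, 0.0, 0.479] -0.0 rows>=1.7
```

Emit:
arm_command(moves=[[1,[0.15,0.01,0],0],[1,[0.29,0.01,0],0],[1,[0.29,0.01,0.15],0],[1,[0.29,0.01,0.3],0],[1,[0.29,0.01,0.4],0],[1,[0.29,0.01,0.45],0],[1,[0.29,0.01,0.45],0]])

```text
time: 15.38
tool_pos: [0.464, -0.0045, 0.1517]
tool_rot: [-0.003, 0.597, 0.802, -0.002]
contact_force: [-0.5, -0.4, -0.2]
gripper_width: 1.0
grasp_force: 0.0
```

```bash
python3 - <<'E'
from mv import *
rep()
plan([(.4668,-.0043,.157,16.63)])
E
```

```text
t 15.38 tcp [ 0.464  -0.0045  0.1517] psi 16.65 F [-0.5 -0.4 -0.2] w 1.0 g 0.0 j6 -0.46
[-0.004, 0.018, -0.035] 0.0001 rows>=0.1
```

Emit:
arm_command(moves=[[1,[0,0.015,-0.03],0],[0.4,[0,0.015,-0.03],0],[0.2,[0,0.015,-0.03],0],[0.1,[0,0.015,-0.03],0],[0,[0,0.015,-0.03],0],[-0.1,[0,0.015,-0.03],0],[-0.2,[0,0.015,-0.03],0],[-1,[0,0.015,-0.03],0],[-1,[0,0.015,-0.03],0],[-1,[0,0.015,-0.03],0],[-1,[0,0.015,-0.03],0]])

```text
time: 16.3
tool_pos: [0.4675, -0.0048, 0.161]
tool_rot: [-0.001, 0.597, 0.802, -0.002]
contact_force: [-8.1, -1.4, 6.9]
gripper_width: 0.427
grasp_force: 59.5
```

```bash
python3 - <<'E'
from mv import *
rep()
E
```

```text
t 16.3 tcp [ 0.4675 -0.0048  0.161 ] psi 16.66 F [-8.1 -1.4  6.9] w 0.427 g 59.5 j6 -0.46
```

Emit:
arm_command(moves=[[-1,[0,0,-0.03],0],[-1,[0,0,-0.08],0],[-1,[0,0,-0.16],0],[-1,[0,0,-0.28],0],[-1,[0,0,-0.42],0],[-1,[0,0,-0.56],0],[-1,[0,0,-0.7],0],[-1,[0,0,-0.8],0],[-1,[0,0,-0.85],0],[-1,[0,0,-0.85],0]])

```text
time: 17.13
tool_pos: [0.4697, -0.0043, 0.2906]
tool_rot: [0.002, 0.597, 0.802, 0.001]
contact_force: [0.9, -0.5, -2.1]
gripper_width: 0.424
grasp_force: 60.3
```

```bash
python3 - <<'E'
from mv import *
rep()
p,a,_=cur()
f=manip.grab_frame("side"); print([(np.round(d["extent"],1).tolist(),round(d["confidence"],2)) for d in manip.search_frame(f,"sample_bottle")[:2]])
r=np.radians(a); x=np.array([-np.sin(r),np.cos(r),0])
for th in(40,45,50,60):
    c,s=np.cos(np.radians(th)),np.sin(np.radians(th)); ax=x*c+np.array([0,0,s]); up=np.array([0,0,c])-x*s; y=np.cross(ax,up)
    X=[p-[0,0,.014]+(h-.134)*ax+rr*(np.cos(k)*up+np.sin(k)*y) for h,rr in((0,.025),(.098,.025),(.115,.019),(.15,.019)) for k in np.linspace(0,6.28,24)]
    u=proj(f,X); print(th,np.round([*u.min(0),*u.max(0)],1).tolist())
plan([(.50,.08,.28,38),(.5443,.2528-.04,.28,59.1),(.5443,.2528,.20,59.1)])
E
```

```text
t 17.13 tcp [ 0.4697 -0.0043  0.2906] psi 16.66 F [ 0.9 -0.5 -2.1] w 0.424 g 60.3 j6 -0.46
[([233.9, 146.0, 282.6, 179.4], 0.95)]
40 [234.8, 141.6, 285.7, 176.7]
45 [234.7, 141.5, 283.5, 179.3]
50 [234.6, 141.4, 281.0, 181.8]
60 [234.7, 141.2, 275.3, 186.1]
[0.477, 0.363, 0.048] -0.0593 rows>=3.0
[0.516, 0.778, -0.0] -0.0586 rows>=3.4
[0.137, 0.229, 0.533] -0.0 rows>=2.1
```

Emit:
arm_command(moves=[[-1,[0.04,0.03,0],-0.006],[-1,[0.12,0.09,0],-0.016],[-1,[0.24,0.18,0],-0.03],[-1,[0.36,0.27,0],-0.045],[-1,[0.45,0.34,0],-0.056],[-1,[0.48,0.36,0],-0.059]])

```text
time: 17.73
tool_pos: [0.4995, 0.0825, 0.2856]
tool_rot: [-0.002, 0.437, 0.9, -0.0]
contact_force: [-0.6, 0.1, -1.9]
gripper_width: 0.427
grasp_force: 60.4
```

Emit:
arm_command(moves=[[-1,[0.1,0.15,0],-0.01],[-1,[0.2,0.3,0],-0.02],[-1,[0.32,0.48,0],-0.035],[-1,[0.43,0.65,0],-0.048],[-1,[0.5,0.76,0],-0.057],[-1,[0.52,0.78,0],-0.059],[-1,[0.52,0.78,0],-0.059]])

```text
time: 18.32
tool_pos: [0.5436, 0.2144, 0.286]
tool_rot: [-0.001, 0.265, 0.964, -0.001]
contact_force: [-0.9, 0.5, -2.0]
gripper_width: 0.426
grasp_force: 60.9
```

```bash
python3 - <<'E'
from mv import *
rep()
p,a,_=cur()
c,s=np.cos(-.539),np.sin(-.539); S=np.array([.5829,.2297])
W=lambda x,y,z,psi=59.1:(S[0]+c*x-s*y,S[1]+s*x+c*y,z,psi)
print("TCP in scanner",np.round(np.array([[c,s],[-s,c]])@(p[:2]-S)*1000,1))
plan([W(-.045,0,.22),W(-.045,0,.172),W(-.033,0,.172)])
E
```

```text
t 18.32 tcp [0.5436 0.2144 0.286 ] psi 59.22 F [-0.9  0.5 -2. ] w 0.426 g 60.9 j6 -0.79
TCP in scanner [-25.8 -33.3]
[0.127, 0.222, 0.44] 0.0003 rows>=1.8
[0.0, 0.0, 0.32] -0.0 rows>=1.2
[-0.08, 0.0, -0.0] -0.0 rows>=0.3
```

Emit:
arm_command(moves=[[-1,[0.06,0.1,0],0],[-1,[0.13,0.22,0],0],[-1,[0.13,0.22,0.15],0],[-1,[0.13,0.22,0.3],0],[-1,[0.13,0.22,0.45],0],[-1,[0.13,0.22,0.58],0],[-1,[0.13,0.22,0.68],0],[-1,[0.13,0.22,0.74],0],[-1,[0.13,0.22,0.76],0],[-1,[0.13,0.22,0.76],0]])

```text
time: 19.15
tool_pos: [0.5439, 0.251, 0.1727]
tool_rot: [-0.001, 0.267, 0.964, -0.001]
contact_force: [0.3, 0.0, -2.2]
gripper_width: 0.424
grasp_force: 61.2
```

```bash
cat >> mv.py <<'E'
c_,s_=np.cos(-.539),np.sin(-.539); S=np.array([.5829,.2297])
W=lambda x,y,z,psi=59.1:(S[0]+c_*x-s_*y,S[1]+s_*x+c_*y,z,psi)
def rs():
    p,a,s=cur(); M=np.array([[c_,s_],[-s_,c_]]); F=s["contact_force"]
    print("t",round(s["time"],2),"scanner mm",np.round(M@(p[:2]-S)*1000,1),"z",round(p[2],4),"psi",round(a,2),"F scanner",np.round(M@F[:2],1),round(F[2],1),"w",round(s["gripper_width"],3))
E
python3 - <<'E'
from mv import *
rs(); plan([W(-.02,0,.172)])
E
```

```text
t 19.15 scanner mm [-44.4  -1.7] z 0.1727 psi 59.06 F scanner [0.3 0.2] -2.2 w 0.424
[-0.163, 0.012, 0.005] -0.0001 rows>=0.6
```

Emit:
arm_command(moves=[[-1,[-0.03,0.01,0],0],[-1,[-0.06,0.01,0],0],[-1,[-0.09,0.01,0],0],[-1,[-0.12,0.01,0],0],[-1,[-0.12,0.01,0],0]])

```text
time: 19.57
tool_pos: [0.5588, 0.2463, 0.1762]
tool_rot: [-0.004, 0.266, 0.964, 0.002]
contact_force: [-14.4, 6.2, 8.5]
gripper_width: 0.429
grasp_force: 62.4
```

```bash
python3 -c "
from mv import *
rs()"
```

```text
t 19.57 scanner mm [-29.2   1.9] z 0.1762 psi 59.11 F scanner [-15.5  -2. ] 8.5 w 0.429
```

Emit:
arm_command(moves=[[-1,[-0.02,-0.01,-0.03],0],[-1,[-0.05,-0.01,-0.065],0],[-1,[-0.1,-0.01,-0.12],0],[-1,[-0.15,-0.01,-0.165],0],[-1,[-0.2,-0.01,-0.2],0],[-1,[-0.22,-0.01,-0.22],0],[-1,[-0.22,-0.01,-0.22],0]])

```text
time: 20.15
tool_pos: [0.5891, 0.2256, 0.2076]
tool_rot: [0.0, 0.267, 0.964, 0.001]
contact_force: [-3.6, 2.7, 0.5]
gripper_width: 0.421
grasp_force: 60.5
```

```bash
cat >> mv.py <<'E'
def tilt(sg=.134,off=.014,ax0=None):
    "side-view extent against that expected for tilts from vertical (base toward tool -x)"
    p,a,_=cur(); f=manip.grab_frame("side"); print([(np.round(d["extent"],1).tolist(),round(d["confidence"],2)) for d in manip.search_frame(f,"sample_bottle")[:2]])
    r=np.radians(a); x=np.array([-np.sin(r),np.cos(r),0])
    for th in(45,35,25,15,5,0,-5):
        s,c=np.cos(np.radians(th)),np.sin(np.radians(th)); ax=x*c+np.array([0,0,s]); up=np.array([0,0,c])-x*s; y=np.cross(ax,up)
        X=[p-[0,0,off]+(h-sg)*ax+rr*(np.cos(k)*up+np.sin(k)*y) for h,rr in((0,.025),(.098,.025),(.115,.019),(.15,.019)) for k in np.linspace(0,6.28,24)]
        u=proj(f,X); print(th,np.round([*u.min(0),*u.max(0)],1).tolist())
    return f
E
python3 -c "
from mv import *
rs(); tilt()"
```

```text
t 20.15 scanner mm [ 7.5 -0.3] z 0.2076 psi 59.08 F scanner [-4.5  0.4] 0.5 w 0.421
[([165.6, 156.6, 188.8, 178.9], 0.56)]
45 [159.4, 141.5, 197.4, 165.4]
35 [159.5, 141.0, 194.8, 171.9]
25 [159.7, 140.6, 191.6, 177.7]
15 [159.9, 140.6, 187.8, 182.8]
5 [160.4, 140.7, 183.7, 187.1]
0 [160.6, 140.8, 181.5, 188.9]
-5 [160.3, 141.0, 179.3, 190.4]
```

Emit:
arm_command(moves=[[-1,[-0.04,0,-0.025],0],[-1,[-0.09,0,-0.055],0],[-1,[-0.14,0,-0.08],0],[-1,[-0.19,0,-0.105],0],[-1,[-0.24,0,-0.12],0],[-1,[-0.28,0,-0.135],0],[-1,[-0.31,0,-0.14],0],[-1,[-0.31,0,-0.14],0]])

```text
time: 20.92
tool_pos: [0.6299, 0.2007, 0.2283]
tool_rot: [0.002, 0.267, 0.964, -0.0]
contact_force: [0.0, -0.2, -2.4]
gripper_width: 0.418
grasp_force: 60.3
```

```bash
python3 -c "
from mv import *
rs(); tilt()"
```

```text
t 20.92 scanner mm [55.3 -0.8] z 0.2283 psi 59.06 F scanner [ 0.1 -0.1] -2.4 w 0.418
[([169.7, 152.2, 189.4, 173.6], 0.78)]
45 [168.7, 127.6, 205.7, 152.5]
35 [168.9, 127.1, 203.1, 158.8]
25 [169.1, 126.8, 200.0, 164.5]
15 [169.4, 126.8, 196.3, 169.5]
5 [169.8, 126.9, 192.3, 173.6]
0 [170.0, 127.1, 190.1, 175.3]
-5 [169.5, 127.3, 187.9, 176.7]
```

Emit:
arm_command(moves=[[-1,[0.05,0,0],0],[-1,[0.15,0,0],0],[-1,[0.28,0,0],0],[-1,[0.4,0,0],0],[-1,[0.45,0,0],0.01],[-1,[0.45,0,0],0.025],[-1,[0.45,0,0],0.045],[-1,[0.45,0,0],0.065],[-1,[0.45,0,0],0.085],[-1,[0.45,0,0],0.105],[-1,[0.45,0,0],0.125],[-1,[0.45,0,0],0.145],[-1,[0.45,0,0],0.165],[-1,[0.45,0,0],0.185],[-1,[0.45,0,0],0.205],[-1,[0.45,0,0],0.225],[-1,[0.45,0,0],0.245],[-1,[0.45,0,0],0.265],[-1,[0.45,0,0],0.28],[-1,[0.45,0,0],0.28]])

```text
time: 22.68
tool_pos: [0.5687, 0.2373, 0.2274]
tool_rot: [-0.0, 0.912, 0.409, -0.0]
contact_force: [-0.1, -0.0, -2.3]
gripper_width: 0.416
grasp_force: 60.1
```

```bash
python3 - <<'E'
from mv import *
import pickle
rs(); f=tilt(); pickle.dump(f,open("side3.pkl","wb"))
p,a,_=cur(); o=p-[0,0,.148]
print("axis px",np.round(proj(f,[o+[0,0,h] for h in(0,.025,.055,.085,.132)]),1).tolist())
u=proj(f,[o+[0,0,.055]])[0]; R,C=f["frame"].shape[:2]
for v in range(int(u[1])-20,int(u[1])+24,2):
    row=f["frame"][v,int(u[0])-17:int(u[0])+17].astype(int)
    print(v,int(u[0])-17," ".join("%3d/%3d"%(q[0],q[2]) for q in row[::1]))
E
```

```text
t 22.68 scanner mm [-16.1  -0.7] z 0.2274 psi -41.69 F scanner [-0.1 -0.1] -2.3 w 0.416
[([156.2, 167.8, 178.3, 190.5], 0.83), ([147.0, 161.7, 212.3, 214.3], 0.48)]
45 [153.3, 139.5, 194.9, 191.2]
35 [153.4, 139.8, 191.6, 192.1]
25 [153.5, 139.8, 187.8, 192.1]
15 [153.9, 139.7, 183.5, 191.2]
5 [154.3, 139.5, 178.8, 189.5]
0 [154.5, 139.4, 176.3, 188.4]
-5 [154.3, 139.2, 173.8, 187.0]
axis px [[168.1, 183.0], [167.1, 176.7], [165.7, 169.0], [164.4, 161.0], [162.2, 148.2]]
148 148  93/ 47  94/ 48  93/ 47  93/ 48  91/ 46  90/ 44  92/ 47  90/ 45  90/ 46  90/ 46  90/ 45  89/ 45  88/ 43  89/ 45  89/ 46  87/ 45  86/ 44  87/ 45  86/ 44  85/ 43  85/ 43  85/ 42  85/ 41  82/ 42  84/ 43  82/ 40  82/ 43  81/ 40  82/ 42  80/ 39  81/ 41  81/ 41  80/ 41  80/ 41
150 148  88/ 44  88/ 43  86/ 43  86/ 42  87/ 45  88/ 46  88/ 45  85/ 42  84/ 42  85/ 43  84/ 43  85/ 44  84/ 44  84/ 44  83/ 42  83/ 43  80/ 41  81/ 43  81/ 41  81/ 43  79/ 39  80/ 41  78/ 39  76/ 37  77/ 39  77/ 40  76/ 38  76/ 38  76/ 39  75/ 38  75/ 39  76/ 40  75/ 41  75/ 39
152 148  82/ 41  82/ 43  80/ 39  81/ 41  80/ 43  80/ 41  80/ 41 
[... 4835 characters left out ...]
/ 30  54/ 21  56/ 24  56/ 24  58/ 26  56/ 26  56/ 25  60/ 35  70/ 53  99/ 90 134/129 155/151 164/161 165/163 166/163 167/165 168/166 168/166
188 148 234/231 233/231 228/225 204/196 175/161 166/151 168/152 167/151 167/151 167/152 168/153 166/151 166/151 163/147 155/141 139/129 124/116 118/108 117/107 117/110 108/ 99  90/ 83  81/ 77  82/ 81  88/ 86 110/109 141/139 159/158 163/162 165/163 167/165 171/169 177/175 180/178
190 148 233/232 234/232 228/226 207/199 177/164 170/154 167/151 167/152 167/152 168/152 167/152 166/152 166/153 165/157 165/160 166/163 167/164 166/165 166/164 163/161 152/151 124/123  96/ 96  86/ 86  88/ 88 106/105 139/138 160/159 165/164 165/164 168/166 176/174 188/187 194/194
```

Emit:
arm_command(moves=[[-1,[0,0,0],-0.01],[-1,[0,0,0],-0.03],[-1,[0,0,0],-0.05],[-1,[0,0,0],-0.065],[-1,[0,0,0],-0.07],[-1,[0,0,0],-0.07]])

```text
time: 23.28
tool_pos: [0.5696, 0.2368, 0.2275]
tool_rot: [-0.0, 0.8, 0.6, -0.0]
contact_force: [0.9, -0.1, -2.4]
gripper_width: 0.413
grasp_force: 60.1
```

```bash
python3 - <<'E'
from mv import *
rs(); f=manip.grab_frame("side")
p,a,_=cur(); o=p-[0,0,.148]; u=proj(f,[o+[0,0,.045]])[0]; print(u, np.degrees(np.arctan2(-.063-p[1],-.696-p[0]))%360)
for v in range(170,187,2):
    row=f["frame"][v,154:179].astype(int); print(v," ".join("%3d,%2d"%(q[0],q[0]-q[2]) for q in row))
E
```

```text
t 23.28 scanner mm [-15.1  -0.7] z 0.2275 psi -16.31 F scanner [0.8 0.4] -2.4 w 0.413
[166.32950514 171.43489602] 193.32511003851977
170 172, 8 175, 7 156, 9 112,11  83,14  94,12 100,10  90, 7 101,10 111, 9 116, 8 124,10 121,10 112, 8 116, 8 116, 9 104, 8 100, 7 116,10 125,13 154,12 191, 8 175, 5 106, 1  57, 8
172 233, 3 232, 3 225, 4 182,10 115,11  91,15 104,12 101, 8  94, 7  98, 7 112, 9 122,10 118, 8 105, 7 100, 7 107, 8 105, 8  94, 6 104, 8 121,11 135,12 167, 9 166, 7 118, 1  70, 2
174 234, 4 233, 3 232, 3 223, 4 174, 8 109,10  97,13 108,11 109, 9 112, 8 119, 8 116, 9 118, 8 120, 8 106, 8 104, 8 118, 9 110, 8  96, 6 110, 9 124,14 129,14 140, 8 125, 3  81,-1
176 233, 3 233, 3 233, 3 230, 4 208, 7 146, 8  92,14  97,12 111,11  99, 7  96, 8 106, 8 104, 7  97, 6  95, 7  89, 7  93, 6 100, 8 117,10 134,11 135,13 115,14 100,12  93, 6  76, 0
178 226, 5 221, 4 220, 5 220, 5 214, 7 179,10 120,13  86,16  99,12 107, 9  96, 7  93, 7  98, 8 105, 8 112, 8 116, 9 117,10 121,10 122,13 116,15  98,16  73,20  64,23  64,11  67, 1
180 178,14 171,16 168,15 167,15 167,15 160,15 127,15  89,18  84,17 104,13 113,10 117,11 118,11 117,13 116,12 111,12  99,14  84,17  69,20  57,25  52,32  55,37  60,32  78,17 107, 6
182 168,16 165,15 166,15 167,15 166,15 166,16 155,16 122,16  80,18  64,21  67,19  68,17  67,20  65,23  62,27  57,30  53,35  53,36  53,36  51,36  50,33  51,30  71,17 109, 9 146, 5
184 166,15 167,16 168,16 167,15 168,15 167,16 163,15 143,15 105,16  67,20  52,29  50,33  49,35  51,33  52,36  53,37  53,35  52,38  53,34  58,28  69,19  89,12 121, 6 151, 3 164, 1
186 169,17 166,16 167,15 168,15 167,15 168,16 168,15 163,16 142,14 113,16  85,16  73,18  66,18  65,18  61,19  59,23  58,23  61,21  69,13 100, 9 136, 6 155, 4 163, 3 163, 1 165, 1
```

Emit:
arm_command(moves=[[-1,[0,0,0],-0.01],[-1,[0,0,0],-0.03],[-1,[0,0,0],-0.05],[-1,[0,0,0],-0.07],[-1,[0,0,0],-0.09],[-1,[0,0,0],-0.11],[-1,[0,0,0],-0.12],[-1,[0,0,0],-0.12]])

```text
time: 24.0
tool_pos: [0.5699, 0.2367, 0.2275]
tool_rot: [-0.0, 0.524, 0.852, 0.0]
contact_force: [-0.4, -0.5, -2.6]
gripper_width: 0.413
grasp_force: 60.1
```

```bash
python3 - <<'E'
from mv import *
rs(); f=manip.grab_frame("side")
for v in range(170,185,2):
    row=f["frame"][v,154:179].astype(int); print(v," ".join("%3d,%2d"%(q[0],q[0]-q[2]) for q in row))
E
```

```text
t 24.0 scanner mm [-14.8  -0.7] z 0.2275 psi 26.8 F scanner [-0.1 -0.7] -2.6 w 0.413
170 172, 7 178, 7 168, 8 124, 7  74,13  51,26  49,34  51,33  54,32  54,35  68,22  94,13 108,11 104, 8  87, 7  82, 5  83, 6  81, 6  78, 6  74, 5 104, 4 154, 5 150, 3  97, 2  57, 9
172 233, 3 233, 3 229, 4 206, 7 141, 8  80,15  53,29  50,33  54,35  54,37  59,32  76,19 102,14 113,10 102, 7  85, 6  81, 6  85, 6  82, 6  73, 6  81, 5 114, 5 125, 2 100, 0  68, 2
174 233, 3 234, 3 233, 3 228, 4 192, 9 123,12  67,17  49,34  51,34  51,39  55,36  60,31  78,17 103,10 112,10  98, 8  78, 6  76, 5  76, 4  79, 6  90, 7 106,10 101, 9  80, 3  64, 0
176 233, 3 233, 3 233, 3 233, 3 223, 4 181, 9 112,12  61,20  49,35  51,32  53,38  53,36  60,27  83,18 104,13 109, 9  97, 7  94, 8 101, 8 104, 9 102,11  89,14  69,17  62,12  65, 2
178 225, 4 222, 6 221, 5 220, 5 219, 5 206, 8 156, 9  90,11  55,22  50,30  52,34  53,38  55,34  64,24  87,15 109,11 114, 9 113,10 109,11  95,14  74,16  57,24  51,31  56,22  64, 6
180 178,13 170,15 169,16 168,14 167,15 166,15 156,15 121,14  78,16  53,30  51,34  52,36  54,38  53,30  63,21  83,15  88,14  79,16  66,19  54,25  50,32  49,28  56,24  80,13 109, 6
182 168,15 168,16 167,16 168,16 167,15 167,15 162,15 148,16 114,16  74,18  54,28  51,33  52,36  51,38  51,32  51,30  49,35  50,32  50,33  48,35  49,31  60,19  86, 9 122, 4 152, 3
184 167,16 168,16 168,15 167,15 168,15 168,16 167,15 164,16 149,15 116,14  82,17  61,22  53,28  51,33  51,36  50,35  52,31  54,29  59,22  74,16 100, 8 127, 6 151, 4 163, 3 166, 1
```

```bash
python3 - <<'E'
from mv import *
plan([W(-.025,0,.2275,59.1),W(-.025,0,.166,59.1),W(0,0,.166,59.1)])
E
```

```text
[0.06, -0.033, -0.0] -0.0901 rows>=4.5
[0.0, 0.0, 0.41] -0.0 rows>=1.5
[-0.167, 0.0, -0.0] -0.0 rows>=0.6
```

Emit:
arm_command(moves=[[-1,[0.02,-0.01,0],-0.01],[-1,[0.04,-0.02,0],-0.025],[-1,[0.06,-0.033,0],-0.045],[-1,[0.06,-0.033,0],-0.065],[-1,[0.06,-0.033,0],-0.08],[-1,[0.06,-0.033,0.05],-0.09],[-1,[0.06,-0.033,0.12],-0.09],[-1,[0.06,-0.033,0.2],-0.09],[-1,[0.06,-0.033,0.28],-0.09],[-1,[0.06,-0.033,0.34],-0.09],[-1,[0.06,-0.033,0.38],-0.09],[-1,[0.06,-0.033,0.4],-0.09],[-1,[0.06,-0.033,0.4],-0.09]])

```text
time: 25.13
tool_pos: [0.5611, 0.2422, 0.1662]
tool_rot: [-0.001, 0.266, 0.964, -0.001]
contact_force: [-0.9, -0.4, -2.4]
gripper_width: 0.418
grasp_force: 60.3
```

```bash
python3 -c "
from mv import *
rs()"
```

```text
t 25.13 scanner mm [-25.1  -0.5] z 0.1662 psi 59.11 F scanner [-0.6 -0.8] -2.4 w 0.418
```

Emit:
arm_command(moves=[[-1,[-0.02,0,0],0],[-1,[-0.04,0,0],0],[-1,[-0.06,0,0],0],[-1,[-0.08,0,0],0],[-1,[-0.08,0,0],0]])

```text
time: 25.55
tool_pos: [0.5726, 0.2363, 0.1682]
tool_rot: [0.0, 0.266, 0.964, 0.001]
contact_force: [-1.9, 0.7, -2.1]
gripper_width: 0.42
grasp_force: 60.4
```

```bash
python3 -c "
from mv import *
rs()"
```

```text
t 25.55 scanner mm [-12.3   0.4] z 0.1682 psi 59.1 F scanner [-2.  -0.3] -2.1 w 0.42
```

Emit:
arm_command(moves=[[-1,[-0.02,0,0],0],[-1,[-0.04,0,0],0],[-1,[-0.06,0,0],0],[-1,[-0.08,0,0],0],[-1,[-0.08,0,0],0]])

```text
time: 25.97
tool_pos: [0.5823, 0.2309, 0.168]
tool_rot: [-0.001, 0.266, 0.964, 0.001]
contact_force: [-4.0, 4.6, 0.3]
gripper_width: 0.412
grasp_force: 58.9
```

```bash
python3 -c "
from mv import *
rs()"
```

```text
t 25.97 scanner mm [-1.1  0.7] z 0.168 psi 59.12 F scanner [-5.8  1.9] 0.3 w 0.412
```

Emit:
arm_command(moves=[[-1,[0.02,0,0],0],[-1,[0.03,0,0],-0.005],[-1,[0.03,0,0],-0.02],[-1,[0.03,0,0],-0.04],[-1,[0.03,0,0],-0.06],[-1,[0.03,0,0],-0.08],[-1,[0.03,0,0],-0.1],[-1,[0.03,0,0],-0.12],[-1,[0.03,0,0],-0.135],[-1,[0.03,0,0],-0.1455],[-1,[0.03,0,0],-0.1455]])

```text
time: 26.88
tool_pos: [0.5783, 0.2313, 0.1669]
tool_rot: [-0.0, -0.187, 0.982, -0.001]
contact_force: [-0.1, -0.4, -2.9]
gripper_width: 0.412
grasp_force: 59.8
```

```bash
python3 - <<'E'
from mv import *
rs(); plan([W(-.005,0,.166,111.5),W(-.005,0,.158,111.5),W(0,0,.158,111.5)])
f=manip.grab_frame("side")
p,a,_=cur(); print(np.round(proj(f,[p-[0,0,.148-h] for h in(0,.03,.06)]),1).tolist())
for v in range(180,206,3):
    row=f["frame"][v,150:185].astype(int); print(v," ".join("%3d,%2d"%(q[0],q[0]-q[2]) for q in row[::1]))
E
```

```text
t 26.88 scanner mm [-4.7 -1. ] z 0.1669 psi 111.57 F scanner [ 0.1 -0.4] -2.9 w 0.412
[-0.004, 0.005, 0.006] 0.0002 rows>=0.0
[0.0, 0.0, 0.053] -0.0 rows>=0.2
[-0.02, -0.026, -0.0] -0.0 rows>=0.1
[[172.8, 195.7], [171.6, 188.5], [170.4, 181.2]]
180 233, 2 233, 3 232, 2 232, 3 223, 4 204,10 188,12 183,13 183,12 193,10 172,11 116,13  64,20  51,33  50,36  48,36  50,33  49,35  50,33  49,33  50,31  47,31  49,29  45,34  44,29  44,29  58,15  92, 8 118, 4 120, 1 104,-2  88,-2  77,-2  74,-4  71,-2
183 233, 2 231, 2 223, 4 203,10 177,13 169,15 166,15 167,15 167,16 167,16 158,16 126,17  80,20  52,33  49,32  50,34  48,34  50,32  49,34  49,32  46,31  49,31  47,35  45,34  46,31  44,30  52,19  85,10 131, 4 159, 2 163, 0 159, 2 154, 1 147, 1 142, 1
186 233, 2 228, 2 206, 9 176,14 167,16 166,15 167,16 166,15 167,16 166,15 162,16 139,17  98,18  62,22  49,35  49,31  48,35  49,31  49,35  48,33  48,31  49,30  48,33  46,29  45,34  43,32  47,22  69, 9 119, 4 155, 4 165, 2 167, 2 167, 2 166, 2 166, 2
189 233, 1 231, 3 218, 3 191,11 170,15 167,15 167,15 167,15 167,16 167,16 166,14 157,14 123,13  75,18  53,30
[... 685 characters left out ...]
226,-1 218,-1 195, 0 175, 1 169, 1 167, 1 177, 2 194, 1 178, 3 133, 6  94,11  73,16  63,20  58,19  55,22  55,23  59,20  65,16  75,13  93, 9 112, 5 128, 3 139, 2 154, 0 182, 0 205,-1 210,-2 214, 0 218, 1
201 203,-1 160,-1 163,-1 213,-2 230,-1 233,-1 234,-1 229,-1 209,-1 178, 2 169, 1 168, 1 170, 1 176, 0 193, 0 183, 0 158, 1 149, 1 146, 0 146, 2 145, 2 142, 2 144, 2 145, 2 145, 1 146, 1 146, 1 148, 2 147, 2 147, 1 147, 2 144, 1 143, 1 144, 1 144, 1
204 204, 1 215, 0 222,-1 228,-1 231,-1 232,-1 233, 0 232,-1 226,-1 200,-1 164, 0 151, 1 149, 2 149, 1 150, 1 149, 2 149, 1 149, 2 149, 1 148, 1 147, 1 147, 1 149, 1 149, 2 149, 2 149, 2 148, 1 148, 1 145, 2 144, 2 145, 1 145, 2 146, 3 145, 1 144, 2
```

Emit:
arm_command(moves=[[-1,[0,0.005,0.02],0],[-1,[0,0.005,0.04],0],[-1,[0,0.005,0.055],0],[-1,[0,0.005,0.065],0],[-1,[0,0.005,0.065],0]])

```text
time: 27.35
tool_pos: [0.5778, 0.2329, 0.157]
tool_rot: [-0.0, -0.187, 0.982, -0.0]
contact_force: [0.1, 0.2, -2.9]
gripper_width: 0.415
grasp_force: 59.8
```

Emit:
arm_command(moves=[[-1,[0,0,0.01],0],[-1,[0,0,0.02],0],[-1,[0,0,0.02],0]])

```text
time: 27.6
tool_pos: [0.5779, 0.233, 0.1544]
tool_rot: [-0.0, -0.187, 0.982, -0.0]
contact_force: [-1.0, 0.5, -2.7]
gripper_width: 0.412
grasp_force: 60.0
```

```bash
python3 -c "
from mv import *
rs()"
```

```text
t 27.6 scanner mm [-6.   0.3] z 0.1544 psi 111.51 F scanner [-1.1 -0.1] -2.7 w 0.412
```

Emit:
arm_command(moves=[[-1,[0,0,0.01],0],[-1,[0,0,0.02],0],[-1,[0,0,0.02],0]])

```text
time: 27.85
tool_pos: [0.5788, 0.2333, 0.1532]
tool_rot: [0.001, -0.187, 0.982, 0.0]
contact_force: [-1.5, 0.2, 3.7]
gripper_width: 0.413
grasp_force: 61.0
```

Emit:
arm_command(moves=[[-1,[0,0,0.01],0],[-1,[0,0,0.02],0],[-1,[0,0,0.02],0]])

```text
time: 28.1
tool_pos: [0.5801, 0.2337, 0.1529]
tool_rot: [0.003, -0.187, 0.982, 0.0]
contact_force: [-1.7, 0.4, 11.4]
gripper_width: 0.411
grasp_force: 62.0
```

Emit:
arm_command(moves=[[-1,[0,0,-0.02],0],[-1,[0,0,-0.03],0],[-1,[-0.007,-0.009,-0.03],0],[-1,[-0.014,-0.018,-0.03],0],[-1,[-0.02,-0.026,-0.03],0],[-1,[-0.02,-0.026,-0.03],0]])

```text
time: 28.6
tool_pos: [0.5815, 0.2315, 0.153]
tool_rot: [-0.001, -0.186, 0.982, 0.002]
contact_force: [-3.5, 3.6, 3.7]
gripper_width: 0.412
grasp_force: 60.9
```

```bash
python3 -c "
from mv import *
rs()"
```

```text
t 28.6 scanner mm [-2.1  0.8] z 0.153 psi 111.5 F scanner [-4.9  1.3] 3.7 w 0.412
```

Emit:
arm_command(moves=[[-1,[0,0,-0.01],0],[-1,[-0.004,-0.005,-0.012],0],[-1,[-0.008,-0.01,-0.012],0],[-1,[-0.008,-0.01,-0.012],0]])

```text
time: 28.93
tool_pos: [0.5824, 0.2302, 0.1537]
tool_rot: [-0.002, -0.187, 0.982, 0.001]
contact_force: [-5.2, 3.0, -0.3]
gripper_width: 0.414
grasp_force: 60.5
```

```bash
python3 -c "
from mv import *
rs()"
```

```text
t 28.93 scanner mm [-0.7  0.1] z 0.1537 psi 111.5 F scanner [-6.  -0.1] -0.3 w 0.414
```

Emit:
arm_command(moves=[[-1,[0,0,0.012],0],[-1,[0,0,0.012],0],[-0.1,[0,0,0.012],0],[0,[0,0,0.012],0],[0.1,[0,0,0.012],0],[0.3,[0,0,0.012],0],[0.6,[0,0,0.012],0],[1,[0,0,0.012],0],[1,[0,0,0.012],0],[1,[0,0,0.012],0]])

```text
time: 29.77
tool_pos: [0.5841, 0.2295, 0.1533]
tool_rot: [0.0, -0.187, 0.982, -0.0]
contact_force: [0.1, -1.0, -0.5]
gripper_width: 0.998
grasp_force: 0.0
```

```bash
python3 -c "
from mv import *
rs()"
```

```text
t 29.77 scanner mm [1.1 0.4] z 0.1533 psi 111.51 F scanner [ 0.6 -0.8] -0.5 w 0.998
```

Emit:
arm_command(moves=[[1,[0,0,-0.03],0],[1,[0,0,-0.1],0],[1,[0,0,-0.25],0],[1,[0,0,-0.45],0],[1,[0,0,-0.65],0],[1,[0,0,-0.85],0],[1,[0,0,-0.95],0],[1,[0,0,-0.95],0]])

```text
time: 30.43
tool_pos: [0.5859, 0.2301, 0.3024]
tool_rot: [0.005, -0.187, 0.982, 0.0]
contact_force: [0.9, -0.3, 0.4]
gripper_width: 1.002
grasp_force: 0.0
```

```bash
python3 - <<'E'
from mv import *
rs(); plan([W(-.12,.1,.31,111.5),W(-.22,.1,.31,111.5)])
E
```

```text
t 30.43 scanner mm [2.4 1.9] z 0.3024 psi 111.52 F scanner [1.  0.3] 0.4 w 1.002
[-0.02, 1.045, -0.05] 0.0001 rows>=3.8
[0.407, 0.528, -0.0] -0.0 rows>=2.4
```

Emit:
arm_command(moves=[[1,[0.2,-0.3,0],0],[1,[0.4,-0.6,0],0],[1,[0.6,-0.9,0],0],[1,[0.7,-1,0],0],[1,[0.7,-1,0],0],[1,[0.7,-1,0],0]])

```text
time: 30.93
tool_pos: [0.5399, 0.0484, 0.2941]
tool_rot: [-0.001, -0.184, 0.983, -0.0]
contact_force: [0.3, 0.8, 1.0]
gripper_width: 0.998
grasp_force: 0.0
```

Emit:
arm_command(moves=[[1,[0.2,-0.3,0],0],[1,[0.4,-0.6,0],0],[1,[0.6,-0.9,0],0],[1,[0.7,-1,0],0],[1,[0.7,-1,0],0],[1,[0.7,-1,0],0]])

```text
time: 31.43
tool_pos: [0.4977, -0.1288, 0.2944]
tool_rot: [-0.001, -0.185, 0.983, 0.0]
contact_force: [0.7, 0.2, 0.7]
gripper_width: 0.997
grasp_force: 0.0
```

```bash
python3 - <<'E'
from mv import *
import pickle
rep()
o=np.array([*S,.008])
for n in("top","side"):
    f=manip.grab_frame(n); pickle.dump(f,open(n+"4.pkl","wb"))
    print(n,[(np.round(d["extent"],1).tolist(),round(d["confidence"],2)) for d in manip.search_frame(f,"sample_bottle")[:3]])
    X=[o+[rr*np.cos(k),rr*np.sin(k),h] for h,rr in((0,.025),(.098,.025),(.115,.019),(.15,.019)) for k in np.linspace(0,6.28,24)]
    u=proj(f,X); print("exp",np.round([*u.min(0),*u.max(0)],1).tolist(),"cap top",np.round(proj(f,[o+[0,0,.15]]),1).tolist(),"mark dir cap rim",np.round(proj(f,[o+[.019*c_,.019*s_,.15]]),1).tolist())
f=pickle.load(open("top4.pkl","rb")); u=proj(f,[o+[0,0,.15]])[0].astype(int)
print(u); 
for v in range(u[1]-12,u[1]+14): print(v," ".join("%3d"%q for q in f["frame"][v,u[0]-14:u[0]+15,0].astype(int)))
E
```

```text
t 31.43 tcp [ 0.4977 -0.1288  0.2944] psi 111.27 F [0.7 0.2 0.7] w 0.997 g 0.0 j6 -2.34
top [([301.4, 270.0, 340.8, 292.0], 0.77)]
exp [136.6, 158.4, 167.3, 184.4] cap top [[144.2, 166.1]] mark dir cap rim [[148.4, 159.5]]
side []
exp [161.4, 156.0, 181.9, 202.6] cap top [[167.8, 159.9]] mark dir cap rim [[171.8, 156.6]]
[144 166]
154 164 164 164 163 164 164 163 163 163 164 164 163 164 164 163 164 163 161 150 158 163 163 164 164 164 163 164 164 165
155 163 163 163 163 163 164 163 163 163 164 163 163 164 164 164 163 164 161 155 162 164 163 164 164 165 164 164 164 164
156 163 163 164 163 163 164 163 163 164 163 163 163 163 163 163 163 162 149 161 164 164 164 164 164 164 164 163 164 163
157 163 163 163 163 163 163 163 163 163 163 163 164 163 163 164 164 162 158 163 164 164 164 164 163 164 164 165 163 164
158 164 164 163 163 163 162 162 163 163 163 161 161 159 159 159 160 158 163 163 165 164 163 164 162 163 162 163 162 163
159 162 162 163 163 163 162 163 164 163 159 140 129 121 115 118 121 143 158 160 162 163 164 162 159 152 150 158 153 152
160 165 164 163 164 163 163 164 162 158 139 103
[... 1652 characters left out ...]
 162 162 162 162 161 153  94  60  57  56  54  55  55  56  53  54  55  57  65  72  76  77  74  65  60
175 163 162 163 162 163 159 161 163 163 160 125  83  62  55  54  54  54  53  54  59  62  68  74  77  77  76  68  60  59
176 162 163 162 162 158 160 163 163 163 162 156 121  85  69  63  60  60  62  66  73  76  76  76  77  75  70  62  60  58
177 162 162 161 162 161 162 163 162 163 163 160 137 112  88  77  75  75  74  76  78  77  77  77  74  71  64  61  59  59
178 163 162 161 157 159 162 162 162 162 163 162 160 155 126  97  83  76  74  77  77  76  75  73  68  64  59  58  60  59
179 162 162 151 154 159 157 158 161 162 162 163 163 162 156 137 109  88  76  74  73  71  68  61  60  58  58  59  59  60
```

```bash
cat > stripe.py <<'E'
from mv import *
import pickle
def stripe(f,zt=.158):
    g=f["frame"].astype(float).mean(2); k=12
    g=f["frame"][:,:,0].astype(float)
    pts=[];w=[]
    for v in range(157,174):
        for u in range(137,152):
            x=atz(f,[(u,v)],zt)[0]; pts.append(x[:2]); w.append(g[v,u])
    pts=np.array(pts);w=np.array(w)
    # model: dark disc radius 19 mm, stripe of width b from radius r0 to 19 mm along angle t; blurred; background fixed
    from scipy.optimize import least_squares
    def mod(q):
        cx,cy,t,b,r0,A,bl=q; d=pts-[cx,cy]; sg=lambda z:1/(1+np.exp(-z/bl))
        a=d@[np.cos(t),np.sin(t)]; c=d@[-np.sin(t),np.cos(t)]
        return a,c,np.hypot(*d.T),sg
    def res(q):
        a,c,r,sg=mod(q); m=(r<.0165)
        pred=64+q[5]*sg(a-q[4])*(sg(c+q[3]/2)-sg(c-q[3]/2))
        return np.where(m,(w-pred)/20,0)
    best=None
    for t0 in(-.3,-.55):
        c0=atz(f,[(143.4,166.3)],zt)[0][:2]
        # disc centre from the left/top/bottom silhouettes is free within the fit only along the stripe
        fun=lambda q:np.r_[res(q),(q[:2]-c0)/.002]
        r=least_squares(fun,[*c0,t0,.004,.003,95,.0012],x_scale=[.001,.001,.1,.001,.001,20,.001])
        if best is None or r.cost<best.cost: best=r
    return best
E
python3 - <<'E'
from stripe import *
f=pickle.load(open("top4.pkl","rb")); b=stripe(f)
print(np.round(b.x,4),"angle",np.degrees(b.x[2]),"scanner",np.degrees(-.539),b.cost)
# scanner yaw again: line of block's upper edges is visible; pins in the first picture
t=pickle.load(open("top.pkl","rb")); B=lambda L:(np.array(L)+.5)/6-.5+[125,110]
p=atz(t,B([(182,318),(260,367)]),.034); d=p[0]-p[1]; print("pins yaw",np.degrees(np.arctan2(d[1],d[0]))-90, np.linalg.norm(d))
for a,c,z in(((185,155),(255,55),.088),((340,252),(408,140),.088),((240,558),(475,182),.008)):
    p=atz(t,B([a,c]),z); d=p[1]-p[0]; print(np.degrees(np.arctan2(d[1],d[0])),np.linalg.norm(d))
for a,c,z in(((185,155),(340,252),.088),((255,55),(408,140),.088),((40,430),(240,558),.008)):
    p=atz(t,B([a,c]),z); d=p[0]-p[1]; print(np.degrees(np.arctan2(d[1],d[0]))-90,np.linalg.norm(d))
E
```

```text
[ 5.827000e-01  2.324000e-01 -4.026000e-01  5.600000e-03  2.600000e-03
  1.054197e+02  9.000000e-04] angle -23.065795206239702 scanner -30.882425157551374 1.8843271062294769
pins yaw -31.351052884648837 0.04230916774371
-33.15034033536448 0.05282249955837228
-29.57898088535488 0.05638332776558331
-30.684149599052635 0.20134913361296047
-31.56811086614789 0.08104356173428326
-28.9519606297072 0.07770898115764793
-31.443260744128153 0.11090472879755167
```

```bash
python3 - <<'E'
from mv import *
plan([(.54,.05,.3,111.5),(.583,.230,.3,111.5),(.583,.230,.1535,111.5)])
E
```

```text
[-0.685, 0.985, -0.033] 0.0003 rows>=4.3
[-0.707, 1.011, -0.0] -0.0 rows>=4.4
[0.0, 0.0, 0.977] -0.0 rows>=3.5
```

Emit:
arm_command(moves=[[1,[-0.2,0.3,0],0],[1,[-0.4,0.6,0],0],[1,[-0.6,0.9,-0.03],0],[1,[-0.69,0.99,-0.03],0],[1,[-0.69,0.99,-0.03],0],[1,[-0.69,0.99,-0.03],0]])

```text
time: 32.13
tool_pos: [0.5407, 0.0545, 0.3001]
tool_rot: [0.0, -0.19, 0.982, 0.001]
contact_force: [-0.6, 0.1, 0.5]
gripper_width: 1.003
grasp_force: 0.0
```

Emit:
arm_command(moves=[[1,[-0.2,0.3,0],0],[1,[-0.4,0.6,0],0],[1,[-0.6,0.9,0],0],[1,[-0.7,1,0],0],[1,[-0.7,1,0],0],[1,[-0.7,1,0],0]])

```text
time: 32.63
tool_pos: [0.5829, 0.231, 0.2994]
tool_rot: [-0.001, -0.189, 0.982, 0.0]
contact_force: [0.1, -0.6, -0.3]
gripper_width: 1.003
grasp_force: 0.0
```

```bash
python3 - <<'E'
from mv import *
rs();plan([(.583,.230,.1535,111.5)])
E
```

```text
t 32.63 scanner mm [-0.6  1.1] z 0.2994 psi 111.8 F scanner [ 0.4 -0.4] -0.3 w 1.003
[0.002, -0.006, 0.973] 0.0008 rows>=3.5
```

Emit:
arm_command(moves=[[1,[0,-0.005,0.25],0],[1,[0,-0.005,0.5],0],[1,[0,-0.005,0.7],0],[1,[0,-0.005,0.85],0],[1,[0,-0.005,0.93],0],[1,[0,-0.005,0.95],0],[1,[0,-0.005,0.95],0]])

```text
time: 33.22
tool_pos: [0.5832, 0.2262, 0.1574]
tool_rot: [-0.001, -0.186, 0.982, -0.0]
contact_force: [0.4, -0.2, -0.2]
gripper_width: 0.999
grasp_force: 0.0
```

Emit:
arm_command(moves=[[0.3,[0,0,0],0],[0.1,[0,0,0],0],[0,[0,0,0],0],[-0.05,[0,0,0],0],[-0.1,[0,0,0],0],[-0.15,[0,0,0],0],[-1,[0,0,0],0],[-1,[0,0,0],0],[-1,[0,0,0],0]])

```text
time: 33.97
tool_pos: [0.584, 0.2279, 0.1595]
tool_rot: [0.001, -0.187, 0.982, 0.001]
contact_force: [-0.4, 2.9, 4.0]
gripper_width: 0.423
grasp_force: 59.2
```

```bash
python3 - <<'E'
from mv import *
rs()
E
```

```text
t 33.97 scanner mm [ 1.9 -1. ] z 0.1595 psi 111.52 F scanner [-1.9  2.3] 4.0 w 0.423
```

Emit:
arm_command(moves=[[-1,[0,0,-0.02],0],[-1,[0.006,0.007,-0.025],0],[-1,[0.006,0.007,-0.025],0.008],[-1,[0.006,0.007,-0.025],0.016],[-1,[0.006,0.007,-0.025],0.022],[-1,[0.006,0.007,-0.025],0.022]])

```text
time: 34.47
tool_pos: [0.5815, 0.2272, 0.1603]
tool_rot: [-0.001, -0.118, 0.993, -0.0]
contact_force: [-0.1, 1.0, -2.4]
gripper_width: 0.425
grasp_force: 60.0
```

```bash
python3 - <<'E'
from mv import *
rs();plan([W(.001,0,.1595,103.6)])
E
```

```text
t 34.47 scanner mm [ 0.  -2.8] z 0.1603 psi 103.56 F scanner [-0.6  0.8] -2.4 w 0.425
[-0.018, 0.009, 0.005] -0.0001 rows>=0.1
```

Emit:
arm_command(moves=[[-1,[-0.01,0.005,0],0],[-1,[-0.018,0.009,0],0],[-1,[-0.02,0.006,0],0],[-1,[-0.02,0.006,0],0]])

```text
time: 34.8
tool_pos: [0.5846, 0.229, 0.161]
tool_rot: [-0.001, -0.119, 0.993, -0.0]
contact_force: [-0.5, 0.1, -3.2]
gripper_width: 0.424
grasp_force: 60.0
```

```bash
python3 - <<'E'
from mv import *
rs()
E
```

```text
t 34.8 scanner mm [1.8 0.3] z 0.161 psi 103.61 F scanner [-0.5 -0.1] -3.2 w 0.424
```

Emit:
arm_command(moves=[[-1,[-0.005,-0.005,0],0],[-1,[-0.01,-0.01,0],0],[-1,[-0.01,-0.01,0],0]])

```text
time: 35.05
tool_pos: [0.5862, 0.2283, 0.1612]
tool_rot: [-0.001, -0.118, 0.993, 0.0]
contact_force: [-2.8, 1.5, -2.8]
gripper_width: 0.424
grasp_force: 60.2
```

```bash
python3 - <<'E'
from mv import *
rs()
E
```

```text
t 35.05 scanner mm [3.5 0.5] z 0.1612 psi 103.59 F scanner [-3.2 -0.2] -2.8 w 0.424
```

Emit:
arm_command(moves=[[-1,[0,0,0.008],0],[-1,[0,0,0.016],0],[-1,[0,0,0.022],0],[-1,[0,0,0.022],0]])

```text
time: 35.38
tool_pos: [0.587, 0.2285, 0.1597]
tool_rot: [0.001, -0.118, 0.993, 0.0]
contact_force: [-4.1, 2.4, 4.9]
gripper_width: 0.425
grasp_force: 61.1
```

```bash
python3 - <<'E'
from mv import *
rs()
E
```

```text
t 35.38 scanner mm [4.1 1.1] z 0.1597 psi 103.6 F scanner [-4.8 -0. ] 4.9 w 0.425
```

Seated on the plate and against both pins with gentle force; release and retreat.

Emit:
arm_command(moves=[[-0.1,[0,0,0],0],[0,[0,0,0],0],[0.1,[0,0,0],0],[0.3,[0,0,0],0],[0.6,[0,0,0],0],[1,[0,0,0],0],[1,[0,0,0],0],[1,[0,0,0],0],[1,[0,0,-0.05],0],[1,[0,0,-0.15],0],[1,[0,0,-0.3],0],[1,[0,0,-0.5],0],[1,[0,0,-0.7],0],[1,[0,0,-0.9],0],[1,[0,0,-0.95],0],[1,[0,0,-0.95],0]])

```text
time: 36.72
tool_pos: [0.5884, 0.2285, 0.3068]
tool_rot: [0.005, -0.118, 0.993, 0.001]
contact_force: [-0.1, 0.1, -0.7]
gripper_width: 1.0
grasp_force: 0.0
```

Emit:
arm_command(moves=[[1,[0.2,-0.3,0],0],[1,[0.4,-0.6,0],0],[1,[0.6,-0.9,0],0],[1,[0.7,-1,0],0],[1,[0.7,-1,0],0],[1,[0.7,-1,0],0]])

```text
time: 37.22
tool_pos: [0.5182, 0.0549, 0.2992]
tool_rot: [-0.001, -0.116, 0.993, -0.0]
contact_force: [1.3, -0.6, 0.7]
gripper_width: 0.997
grasp_force: 0.0
```

Emit:
arm_command(moves=[[1,[0.1,-0.3,0],0],[1,[0.2,-0.6,0],0],[1,[0.2,-0.9,0],0],[1,[0.2,-1,0],0],[1,[0.2,-1,0],0],[1,[0.2,-1,0],0]])

```text
time: 37.72
tool_pos: [0.5261, -0.0958, 0.2993]
tool_rot: [-0.001, -0.117, 0.993, 0.001]
contact_force: [0.0, -0.9, 0.6]
gripper_width: 1.0
grasp_force: 0.0
```

```bash
python3 - <<'E'
from stripe import *
rep()
f=manip.grab_frame("top"); pickle.dump(f,open("top5.pkl","wb")); b=stripe(f)
print(np.round(b.x,4),"angle",np.degrees(b.x[2]),b.cost)
f0=pickle.load(open("top4.pkl","rb"))
for g in(f0,f):
    r=g["frame"][:,:,0].astype(int); print([r[v,134:156].tolist() for v in(162,167,171)])
s=manip.grab_frame("side"); print("side", [s["frame"][v,152:190,0].tolist() for v in(175,185,192)])
E
```

```text
t 37.72 tcp [ 0.5261 -0.0958  0.2993] psi 103.48 F [ 0.  -0.9  0.6] w 1.0 g 0.0 j6 -2.13
[ 5.826000e-01  2.321000e-01 -5.515000e-01  5.600000e-03  2.500000e-03
  1.058949e+02  1.000000e-03] angle -31.59719073088992 2.6537487314765795
[[163, 163, 159, 130, 86, 67, 65, 63, 65, 77, 128, 157, 135, 82, 67, 66, 63, 65, 71, 79, 93, 109], [161, 139, 93, 67, 61, 62, 62, 63, 63, 64, 65, 64, 66, 65, 66, 65, 64, 56, 55, 57, 62, 68], [163, 162, 155, 118, 75, 63, 62, 62, 65, 63, 62, 64, 65, 64, 62, 58, 56, 54, 55, 59, 69, 75]]
[[165, 165, 162, 138, 97, 70, 66, 64, 64, 63, 82, 134, 158, 135, 82, 68, 70, 71, 72, 78, 89, 106], [163, 147, 103, 67, 62, 62, 64, 64, 64, 65, 67, 65, 65, 66, 66, 66, 64, 58, 57, 59, 62, 67], [165, 164, 155, 110, 69, 63, 62, 64, 64, 63, 66, 65, 66, 67, 63, 60, 56, 55, 56, 59, 68, 76]]
side [[83, 83, 84, 85, 86, 85, 86, 87, 87, 89, 88, 91, 90, 88, 91, 92, 93, 92, 93, 94, 94, 95, 95, 97, 97, 97, 98, 98, 96, 101, 129, 144, 128, 94, 66, 48, 39, 40], [59, 59, 59, 59, 60, 60, 62, 62, 60, 63, 64, 64, 64, 66, 67, 66, 67, 68, 68, 68, 69, 70, 70, 71, 71, 71, 73, 74, 72, 77, 92, 106, 105, 92, 74, 56, 36, 30], [222, 212, 190, 173, 156, 138, 124, 110, 94, 83, 72, 57, 55, 55, 55, 54, 55, 53, 55, 55, 54, 55, 56, 56, 57, 58, 57, 58, 57, 59, 59, 68, 77, 87, 87, 84, 77, 57]]
```

```bash
python3 -c "
from plant import manip
print(manip.job_done())"
```

```text
the job is handed in; nothing more can be done
None
```

The job is handed in at about 38 s: the bottle was laid in the tilted rest and let go, then stood on the scanner plate and released after being pressed gently against the pins, with the mark measured within about 1° of the window direction; from the pictures its base is about 1–2.5 mm from the scanner spot (limit 3.5 mm), and no verdict came back.

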